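# Lock the customers' recording drives away for the night

## Task

Lock the customers' recording drives away in the strongbox: dial its combination (clockwise past 28 once, stopping at 28 the second time it comes to the index; counter-clockwise past 32 once, stopping at 32 the second time; then clockwise straight to 22), draw the bolt fully back and open the lid wide. Lay every drive that is on the bench in the box, shut the lid, press it firmly down until it is fully seated and push the bolt fully home. Last, turn the dial at least a quarter turn away from 22 so that the box is locked, and leave the other things on the bench alone.

Things in the scene. Friction and masses are not known exactly. Their poses are not given: they have to be found in the camera images.
- box_in (a point): Centre of the inner floor of the strongbox, a flat grey steel box fixed to the bench: outside 220 deep (x) x 330 wide (y) x 66 mm to the rim, walls and floor 6 mm (inside 208 x 318 x 60 mm). x points away from the robot side to the hinge side, z up. The hinge runs along y at the rim, 110 mm from here in +x.
- lid (a joint): Angle of the lid (rad): 0 shut and fully seated on the rim, grows as it lifts, up to 1.75. The stiff hinge holds the lid at any angle: lifting at the handle takes about 12 N, pushing it down 2 to 7 N. While the bolt is home the lid cannot lift.
- lid_leaf: The lid, a plate 220 x 330 x 8.5 mm, and all mounted on it: a lock case (106 x 110 x 28 mm, centre at x -65, y -60 mm) with the dial on top, the bolt, the handle. Origin mid-width on the hinge line, y along the hinge; shut, x points away from the robot side and z up, so the plate spans x = 0 to -220 mm.
- lid_handle (a point): Middle of the lid's handle: a round steel bar 12 mm thick and 120 mm long, parallel to the hinge, 37 mm (bar centre) above the lid's top, near its free edge (195 mm from the hinge line). The bar can turn between the fingers as the lid swings.
- dial (a joint): Angle of the combination dial (rad), growing clockwise seen from above, no end stops, turns counted; 0 = mark 0 at the index. 40 marks, 0 to 39, numbered clockwise round its face, so turning it clockwise lowers the number at the index: number = -40 x joint / (2 pi), modulo 40. Starts between -0.4 and 1.4. It takes under 0.1 Nm, stays where it is left, and cannot turn while the bolt is drawn.
- dial_grip (a point): On the dial's axis at the height to grip: a round knurled black knob 42 mm across and 38 mm tall on a 90 mm flange 6 mm thick that turns with it; this point is 10 mm below the knob's top, 28 mm above the flange. It can be gripped at any angle.
- dial_index (a point): The index: a white line on the lock case at the edge of the dial, on its hinge side. This point is 45 mm from the dial's axis. A number is set by stopping within one mark (0.157 rad) of it. If the 1st or 2nd number is overrun by more, turning back does not help: go on a full turn the same way and stop there.
- dial_zero (a point): Point on the dial's edge at its mark 0, 45 mm from the axis. Mark 0 has a white wedge; every tenth mark is long, every fifth middling.
- dial_22 (a point): Point on the dial's edge at its mark 22 (45 mm from the axis, 198 degrees clockwise from mark 0).
- bolt (a joint): Travel of the sliding bolt (m): 0 home, its rod through the keeper staple on the front of the box; 0.024 fully drawn, towards the hinge. It stays where it is left; about 3 N to slide. It is blocked after 2 mm unless the combination is set, and goes home only when the lid is fully seated.
- bolt_knob (a point): On the axis of the bolt's upright round steel knob, 18 mm across; the knob's top is 12 mm above this point and the lid's top 46 mm below it. The bolt slides along the box's x axis.
- drive1_mid (a point): Centre of a recording drive (1 to 3 of them are on the bench): a ribbed aluminium block with black ends, 108 mm long (x), 56 mm wide (y), 24 mm high (z), 170 to 340 g, lying flat. The three look alike.
- drive2_mid (a point): Centre of a recording drive (1 to 3 of them are on the bench): a ribbed aluminium block with black ends, 108 mm long (x), 56 mm wide (y), 24 mm high (z), 170 to 340 g, lying flat. The three look alike.
- drive3_mid (a point): Centre of a recording drive (1 to 3 of them are on the bench): a ribbed aluminium block with black ends, 108 mm long (x), 56 mm wide (y), 24 mm high (z), 170 to 340 g, lying flat. The three look alike.
- pry_bar: Bystander: flat black plastic pry bar, 160 x 18 x 8 mm, lying among the drives. Leave it alone.
- tape: Bystander: black roll of tape, 90 mm across, lying flat. Leave it alone.
- speaker: Bystander: black loudspeaker module, 160 x 70 x 45 mm. Leave it alone.
- cleaner: Bystander: white spray can, 52 mm across, 150 mm tall. Leave it alone.
- meter: Bystander: black hand multimeter, 150 x 78 x 34 mm. Leave it alone.
- screw_dish: Bystander: small steel dish, 90 mm across, 24 mm tall. Leave it alone.
Things that resemble listed ones, but are neither listed nor needed, are in the scene too. What is shaped like the part that bears drive1_mid but blue or red is not meant.

How it is judged:
By the outcome, as a careful person would: the job done as asked, in the order asked, and still so for the second after the job is handed in, with the robot touching nothing.
Of drive1, drive2, drive3 only 1 to 3 are there at a start; the rules pass over those that are not, and their reading is None.
At some moment in a run one of drive1, drive2, drive3 may be knocked a few centimetres aside while the robot is not near it.
Once in a run the grip may slacken for a moment while it holds something.
It also fails if it takes over 210 s, if anything falls off the work surface, if the arm or the gripper's body presses on something with over 40 N, if the wrist force passes 120 N, or if a joint passes its speed limit or range.

## Robot

A 7-joint arm with a two-finger parallel gripper is mounted at the origin on the work surface. World frame = base frame: x ahead of the robot, y to its left, z up, the work surface at z = 0. Lengths are in m, angles in rad, forces in N, time in s.
With the tool pointing down it reaches from about 0.4 to 0.875 m from the base axis. Payload 4.4 kg.
Tool frame: the origin (TCP) lies at the very end of the fingers, on their centre line; the grasp point (between the pads) lies 19 mm behind it; y points along the fingers, x is the direction in which the jaws open and shut, and the axes are right-handed (so a half turn about y gives the same grasp; the last joint's range is limited). The gripper opens to 85 mm and grips with 20 to 120 N. Pads are 22 mm wide; open, the fingers measure 114 mm over their backs; the gripper's body (76 mm by 85 mm) begins 54 mm behind the grasp point. The pads swing forward as they close: fully open they stand 13 mm farther back than shut.
Start: joints at [-1.24, 0.628, 0.038, 1.517, -0.027, 0.996, -0.02], TCP at [0.251, 0.6, 0.231] pointing down, gripper open.
Joint ranges: [-3.06, 3.06], [-0.37, 2.12], [-1.25, 1.32], [0.18, 2.47], [-1.1, 4.24], [0.23, 1.98], [-2.94, 2.94]. Speed limits (rad/s): [2.57, 2.57, 3.14, 3.14, 3.14, 3.14, 3.14].

## Interface

Orientations are given as a rotation vector (axis times angle).
In Python, from rig import robot gives the robot as it stands. Calls block until the motion is done:
- robot.move_ptp(position, orientation): joint-space move of the TCP to a pose.
- robot.line_to(position, rate=0.15, rotation=None, f_stop=None): straight line of the TCP; rotation=None keeps the orientation; rate is the mean speed in m/s. With f_stop (N) it stops when the force on the tool has changed by that much, and returns True; else False.
- robot.goto_joints(angles): joint-space move.
- robot.command_gripper(opening, squeeze=None): finger opening in m; squeeze is the grip in N (None keeps the last); returns when the fingers have stopped.
- robot.hold(seconds).
- robot.inverse_kinematics(position, orientation): joint angles nearest the present ones, or None.
- robot.capture(name): name is "scene" or "side" or "wrist"; returns a dict with "color" (480x640x3 uint8, blue, green, red), "depth" (480x640 float32, m along the optical axis (not along the pixel's ray), 0 where there is no reading), "fx", "fy", "cx", "cy" (pixels), "extrinsics" (4x4, takes a point from world to camera coordinates). Camera axes: x right, y up, looking along -z (the intrinsics and any distortion apply to the point x, -y, -z); pixel columns grow to the right and rows downward; lengths in m; the calibration is good to about 2 mm. The wrist camera is an equidistant fisheye: a pixel r from the principal point sees the ray r / f radians off the axis. A picture is of the moment at which its call begins.
A pose or a line that the arm cannot do raises robot.MotionError and nothing moves.
- robot.finish_job(): hands the job in, once; it reports no verdict.
Readings, each from a call of its own:
- robot.get_clock(): time.
- robot.get_joint_positions(): joint angles.
- robot.get_joint_vel(): joint speeds.
- robot.get_joint_efforts(): joint torques, N m.
- robot.get_tcp_pos(): TCP position.
- robot.get_ee_rot(): TCP orientation.
- robot.get_wrist_force(): force on the tool from outside, world axes, zero at the start.
- robot.get_moment(): the same for the moment, N m.
- robot.get_finger_gap(): finger opening in m.
Only numpy, scipy, OpenCV 4.12 (cv2) and the standard library are available. Lean on these libraries where they do the work, as an engineer would, in place of code of your own. Each camera call takes 0.05 s, during which the arm holds its last target.

## Working session

There is one attempt and no reset: what is moved stays moved. The work goes in short steps, each a Python script; the robot and the scene stay as the last script left them, time stands still between calls to the robot, and variables do not carry over. Pictures are saved under pics/ and viewed, and the job is handed in when it is done.

```bash
ls; mkdir -p pics
python3 - <<'E'
from rig import robot
import cv2,numpy as np
for n in ("scene","side","wrist"):
    c=robot.capture(n); cv2.imwrite(f"pics/{n}0.png",c["color"])
    np.savez(f"{n}0.npz",**{k:c[k] for k in c})
    print(n,c["fx"],c["fy"],c["cx"],c["cy"],np.round(c["extrinsics"],3).tolist(), [k for k in c], (c["depth"]>0).mean())
print(robot.get_clock(),robot.get_tcp_pos(),robot.get_ee_rot(),robot.get_joint_positions())
E
```

```text
pics
scene 540.3165926112725 540.3165926112725 318.11744211471853 242.9779686183445 [[0.624, 0.781, 0.003, -0.342], [-0.532, 0.423, 0.733, 0.178], [0.572, -0.459, 0.68, -1.559], [0.0, 0.0, 0.0, 1.0]] ['color', 'depth', 'fx', 'fy', 'cx', 'cy', 'extrinsics'] 0.99296875
side 553.0582551703415 553.0582551703415 325.02782609702547 241.46927912901296 [[0.97, -0.243, -0.01, -0.452], [0.151, 0.568, 0.809, -0.174], [-0.191, -0.786, 0.588, -1.332], [0.0, 0.0, 0.0, 1.0]] ['color', 'depth', 'fx', 'fy', 'cx', 'cy', 'extrinsics'] 0.996162109375
wrist 371.64829954431775 371.64829954431775 322.99906833979156 239.1597611538907 [[0.385, 0.923, -0.003, -0.648], [-0.878, 0.366, -0.308, 0.041], [-0.283, 0.121, 0.951, -0.381], [0.0, 0.0, 0.0, 1.0]] ['color', 'depth', 'fx', 'fy', 'cx', 'cy', 'extrinsics'] 0.9959016927083333
0.15 [0.25100363 0.59909922 0.23061946] [-1.37197206 -0.91126752  0.91320494] [-1.23978337  0.62913131  0.03844955  1.51808336 -0.02702347  0.99629877
 -0.01997784]
```

View pics/scene0.png

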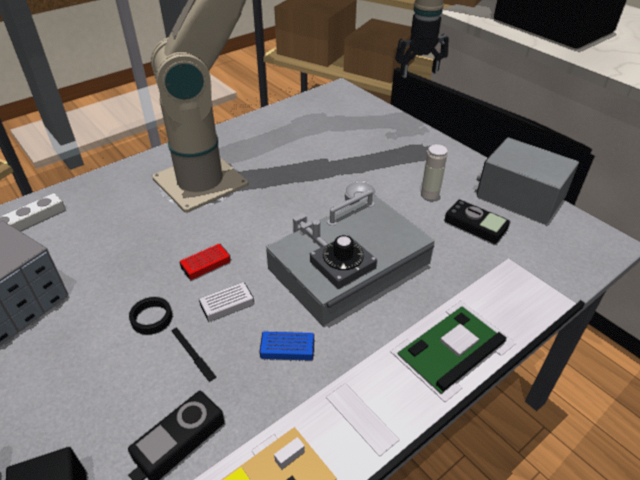

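View pics/side0.png

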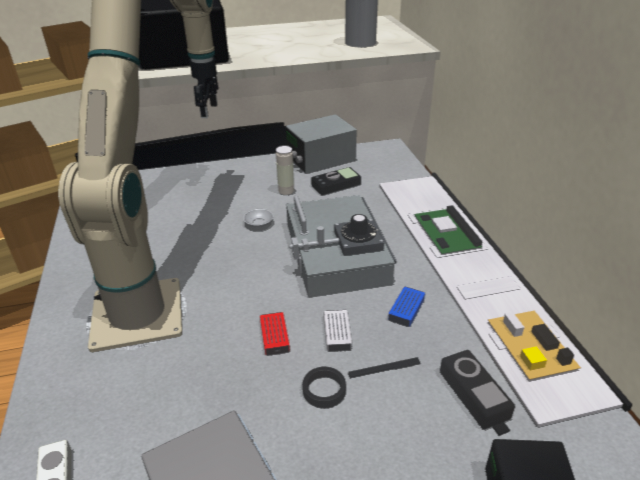

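View pics/wrist0.png

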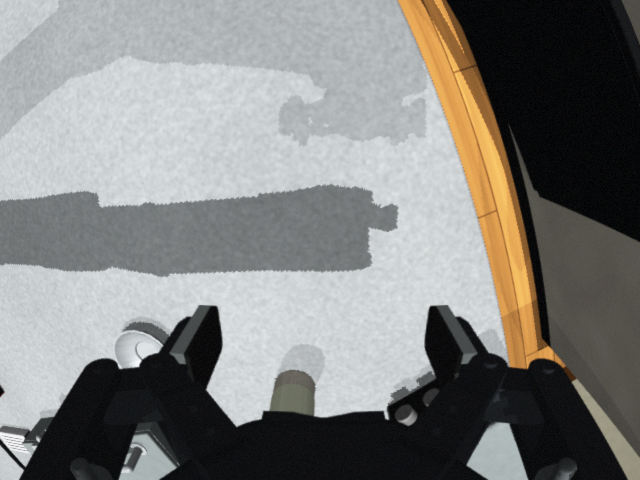

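```bash
cat > h.py <<'E'
import numpy as np,cv2
from scipy.spatial.transform import Rotation as R
def load(n): return dict(np.load(n+".npz"))
def ray(c,u,v):
    E=c["extrinsics"]; d=np.array([(u-c["cx"])/c["fx"],-(v-c["cy"])/c["fy"],-1.])
    return -E[:3,:3].T@E[:3,3], E[:3,:3].T@d
def onplane(c,u,v,z):
    o,d=ray(c,u,v); return o+d*(z-o[2])/d[2]
def pt(c,u,v):
    o,d=ray(c,u,v); return o+d*c["depth"][int(v),int(u)]
def cloud(c):
    v,u=np.mgrid[:480,:640]; E=c["extrinsics"]
    d=np.stack([(u-c["cx"])/c["fx"],-(v-c["cy"])/c["fy"],-np.ones(u.shape)],-1)
    return -E[:3,:3].T@E[:3,3]+(d*c["depth"][...,None])@E[:3,:3]
def proj(c,p):
    E=c["extrinsics"]; q=E[:3,:3]@np.asarray(p)+E[:3,3]
    return c["cx"]+c["fx"]*q[0]/-q[2], c["cy"]-c["fy"]*q[1]/-q[2]
def down(a):
    x=np.array([np.cos(a),np.sin(a),0]);y=np.array([0,0,-1.]);z=np.cross(x,y)
    return R.from_matrix(np.stack([x,y,z],1)).as_rotvec()
def crop(img,x0,y0,x1,y1,name,s):
    cv2.imwrite("pics/"+name,cv2.resize(img[y0:y1,x0:x1],None,fx=s,fy=s,interpolation=cv2.INTER_CUBIC))
E
python3 - <<'E'
from h import *
s=load("scene0");d=load("side0")
crop(s["color"],250,170,450,320,"a1.png",4)
crop(d["color"],270,170,410,300,"a2.png",4.5)
for nm,c in(("s",s),("d",d)):
    P=cloud(c); hsv=cv2.cvtColor(c["color"],cv2.COLOR_BGR2HSV)
    inb=(P[...,0]>0)&(P[...,0]<1.1)&(abs(P[...,1])<1.2)
    m=(inb&(P[...,2]>0.064)&(P[...,2]<0.085)).astype(np.uint8)
    n,l,st,ce=cv2.connectedComponentsWithStats(m)
    for i in range(1,n):
        if st[i,4]>150: print(nm,st[i],P[l==i].mean(0).round(3), cv2.minAreaRect(P[l==i][:,:2].astype(np.float32)))
    m=(inb&(P[...,2]>0.008)&(P[...,2]<0.06)).astype(np.uint8)
    n,l,st,ce=cv2.connectedComponentsWithStats(m)
    for i in range(1,n):
        if st[i,4]>80: print(nm,"low",st[i],P[l==i].mean(0).round(3),np.median(P[l==i][:,2]).round(3),np.median(c["color"][l==i],0))
E
```

```text
s [ 466   50  174   81 1141] [0.376 1.153 0.075] ((0.34205058217048645, 1.1543300151824951), (0.6837621331214905, 0.03645729646086693), 0.6685656309127808)
s [175 157  46  21 293] [ 0.049 -0.017  0.074] ((0.04253077507019043, -0.009888976812362671), (0.12553121149539948, 0.05095254257321358), 73.44291687011719)
s [481 170  93  35 579] [0.648 0.604 0.075] ((0.661647379398346, 0.6272764205932617), (0.24812959134578705, 0.12383460253477097), 47.95356750488281)
s [ 266  194  169  113 7681] [0.539 0.112 0.075] ((0.5220723152160645, 0.11551300436258316), (0.3346331715583801, 0.24969470500946045), 87.8999252319336)
s [  0 269  60  51 572] [ 0.223 -0.521  0.075] ((0.2238486111164093, -0.5200055241584778), (0.016458233818411827, 0.14820975065231323), 16.322193145751953)
s low [ 463   56  177   93 2743] [0.384 1.153 0.034] 0.034 [87. 91. 97.]
s low [ 167  164   82   47 1810] [ 0.06  -0.009  0.021] 0.014 [ 91. 103. 112.]
s low [ 477  172   94   50 1382] [0.646 0.604 0.035] 0.035 [63. 62. 61.]
s low [421 178  22  21 289] [0.467 0.459 0.034] 0.035 [104. 111. 116.]
s low [345 181  32  18 333] [0.3
[... 2183 characters left out ...]
.453 0.035] 0.035 [112. 120. 122.]
d low [244 209  30  18 354] [0.342 0.321 0.017] 0.017 [162. 158. 156.]
d low [ 298  257   97   39 1504] [ 0.51  -0.045  0.034] 0.034 [83. 82. 79.]
d low [ 132  278   51   64 1979] [ 0.059 -0.034  0.019] 0.013 [ 96. 110. 117.]
d low [389 287  37  38 873] [ 0.627 -0.158  0.022] 0.024 [180.  94.  53.]
d low [324 310  28  40 962] [ 0.447 -0.193  0.023] 0.024 [189. 184. 186.]
d low [260 312  30  42 978] [ 0.307 -0.168  0.023] 0.024 [ 50.  49. 191.]
d low [ 440  350   76   79 3089] [ 0.666 -0.436  0.04 ] 0.044 [55. 54. 54.]
d low [303 367  44  40 868] [ 0.379 -0.34   0.02 ] 0.022 [56. 54. 54.]
d low [486 452  10  28 151] [ 0.61  -0.599  0.036] 0.038 [30. 30. 28.]
```

View pics/a1.png

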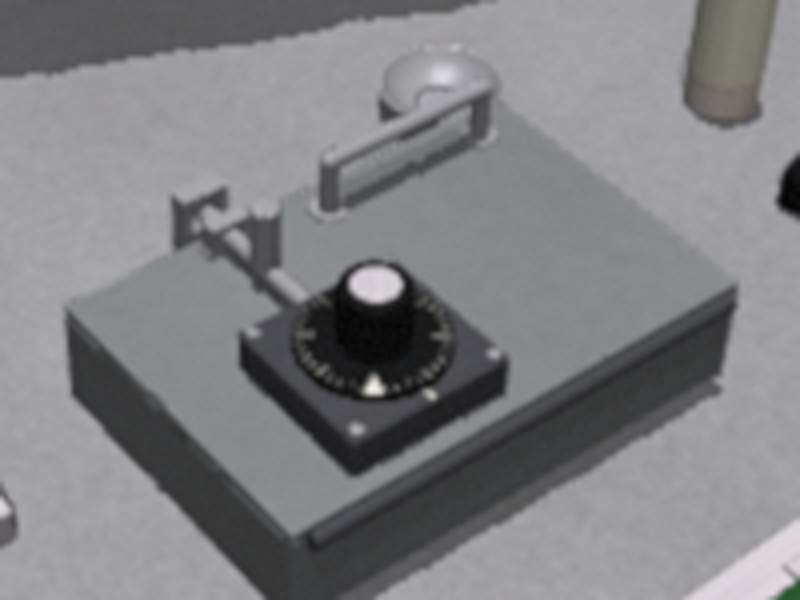

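View pics/a2.png

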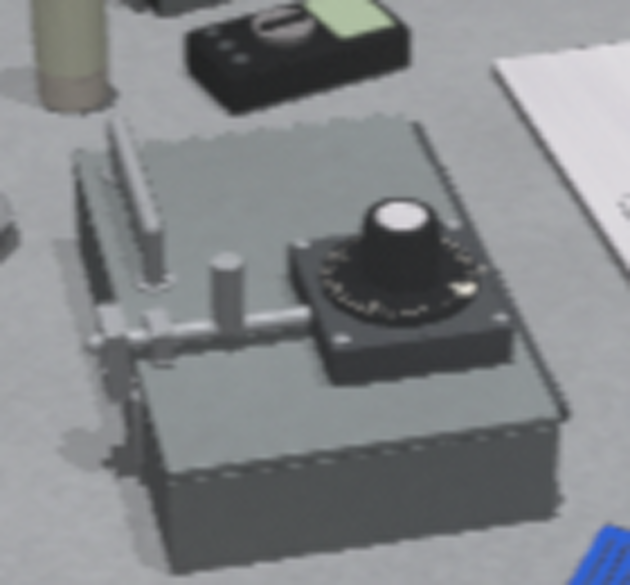

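Run:
```python
from h import *
s=load("scene0");d=load("side0")
a=cv2.resize(s["color"][270:330,185:265],None,fx=5,fy=5);b=cv2.resize(d["color"][300:360,300:380],None,fx=5,fy=5)
cv2.imwrite("pics/a3.png",np.hstack([a,b]))
for c in(s,d):
    hsv=cv2.cvtColor(c["color"],cv2.COLOR_BGR2HSV)
    P=cloud(c)
    top=(abs(P[...,2]-0.024)<0.006)&(abs(P[...,0]-.45)<.12)&(abs(P[...,1]+.19)<.1)
    Q=P[top]
    print(top.sum(),Q.mean(0),cv2.minAreaRect(Q[:,:2].astype(np.float32)))
```

```text
1157 [ 0.43610285 -0.18105167  0.02403373] ((0.39401644468307495, -0.2032116949558258), (0.1769477128982544, 0.16256187856197357), 79.13550567626953)
957 [ 0.43791739 -0.18685682  0.02381141] ((0.3930569291114807, -0.2037164717912674), (0.17334364354610443, 0.15888069570064545), 79.59794616699219)
```

View pics/a3.png

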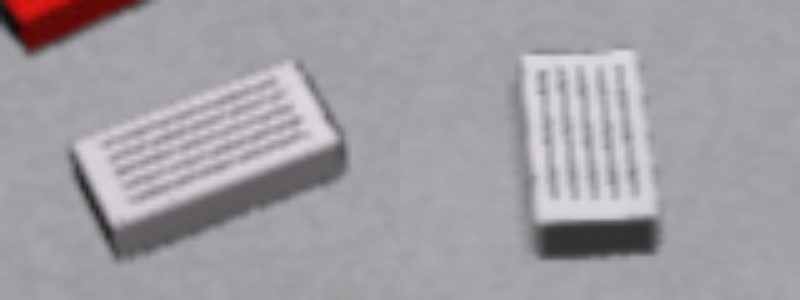

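```bash
cat >> h.py <<'E'
def cap_center(c,guess):
    # white knob cap centroid near projected guess
    u,v=proj(c,guess); u,v=int(u),int(v); w=14
    g=c["color"][v-w:v+w,u-w:u+w].min(2)
    m=(g>140).astype(np.uint8); n,l,st,ce=cv2.connectedComponentsWithStats(m)
    if n<2: return None
    i=1+np.argmax(st[1:,4]); return ce[i][0]+u-w,ce[i][1]+v-w,st[i,4]
E
python3 - <<'E'
from h import *
s=load("scene0");d=load("side0"); w=load("wrist0")
print("campos",[(-c["extrinsics"][:3,:3].T@c["extrinsics"][:3,3]).round(3) for c in (s,d,w)])
for c,g in((s,(343.5,241)),(d,(358.5,218))):
    p=pt(c,*g); print("knob raw",p)
    q=cap_center(c,p); print(q, onplane(c,q[0],q[1],0.1465))
# triangulate
qs=[cap_center(s,pt(s,343.5,241)),cap_center(d,pt(d,358.5,218))]
def tri(rays):
    A=np.zeros((3,3));b=np.zeros(3)
    for o,r in rays:
        r=r/np.linalg.norm(r);M=np.eye(3)-np.outer(r,r);A+=M;b+=M@o
    return np.linalg.solve(A,b)
print("tri",tri([ray(s,*qs[0][:2]),ray(d,*qs[1][:2])]))
# zero wedge & index in scene crop a1 (/4 + offset)
def a1(x,y): return 250+x/4,170+y/4
print("zero tip",onplane(s,*a1(373,385),.1085),"index",onplane(s,*a1(429,395),.1025))
# lid corners top z=.0745
for x,y in ((68,305),(290,537),(738,290),(497,100)): print(onplane(s,*a1(x,y),.0745))
def a2(x,y): return 270+x/4.5,170+y/4.5
print("side")
for x,y in ((75,155),(412,122),(562,415),(165,472)): print(onplane(d,*a2(x,y),.0745))
print("handle",[onplane(s,*a1(x,y),.1175) for x,y in((328,158),(487,84))],[onplane(d,*a2(x,y),.1175) for x,y in((115,125),(150,228))])
print("boltknob",onplane(s,*a1(265,208),.1325),onplane(d,*a2(227,262),.1325))
E
```

```text
campos [array([ 1.2  , -0.524,  0.931]), array([ 0.21 , -1.058,  0.919]), array([0.178, 0.629, 0.373])]
knob raw [0.57071338 0.05090457 0.14845936]
(np.float64(343.4891304347826), np.float64(240.72826086956522), np.int32(92)) [0.56846998 0.05288661 0.1465    ]
knob raw [0.5675901  0.0531213  0.14550016]
(np.float64(358.90909090909093), np.float64(217.47272727272727), np.int32(55)) [0.56882395 0.05372359 0.1465    ]
tri [0.56862953 0.05279933 0.14692003]
zero tip [0.59887684 0.02789039 0.1085    ] index [0.61891057 0.05053145 0.1025    ]
[ 0.41474037 -0.04517933  0.0745    ]
[ 0.63153778 -0.05527229  0.0745    ]
[0.64739601 0.26836793 0.0745    ]
[0.42748689 0.2814801  0.0745    ]
side
[0.4220043  0.27520667 0.0745    ]
[0.64097778 0.25818358 0.0745    ]
[ 0.62984856 -0.056675    0.0745    ]
[ 0.40864777 -0.04916786  0.0745    ]
handle [array([0.44499297, 0.12415948, 0.1175    ]), array([0.45061237, 0.24719226, 0.1175    ])] [array([0.44156591, 0.23505992, 0.1175    ]), array([0.43825014, 0.11824167, 0.1175    ])]
boltknob [0.47108758 0.05565721 0.1325    ] [0.468203   0.05202067 0.1325    ]
```

Run:
```python
from rig import robot
from h import *
p=[0.5687,0.0529,0.1175]
for a in np.arange(-3,3.3,0.5):
    for z in (.1175,):
        q=robot.inverse_kinematics([p[0],p[1],z],down(a)); print(round(a,2),None if q is None else np.round(q,3).tolist())
x=R.from_rotvec(robot.get_ee_rot()).as_matrix(); print(x.round(3))
```

```text
-3.0 [0.182, 0.714, -0.512, 1.836, 0.506, 0.725, 2.67]
-2.5 [-0.755, 0.991, 1.142, 1.863, -1.062, 1.058, -1.658]
-2.0 [-0.755, 0.991, 1.142, 1.863, -1.062, 1.058, -1.158]
-1.5 [-0.538, 0.763, 0.649, 1.857, -0.66, 0.749, -1.02]
-1.0 [-0.475, 0.731, 0.536, 1.856, -0.553, 0.707, -0.62]
-0.5 [-0.41, 0.707, 0.426, 1.854, -0.443, 0.676, -0.223]
0.0 [-0.341, 0.688, 0.313, 1.852, -0.328, 0.652, 0.168]
0.5 [-0.269, 0.675, 0.198, 1.849, -0.208, 0.637, 0.555]
1.0 [-0.195, 0.668, 0.083, 1.847, -0.087, 0.63, 0.94]
1.5 [-0.118, 0.665, -0.038, 1.845, 0.039, 0.632, 1.321]
2.0 [-0.03, 0.67, -0.174, 1.842, 0.18, 0.645, 1.689]
2.5 [0.057, 0.682, -0.31, 1.84, 0.315, 0.668, 2.063]
3.0 [0.135, 0.699, -0.435, 1.837, 0.435, 0.7, 2.452]
[[ 0.386 -0.001 -0.922]
 [ 0.922 -0.001  0.386]
 [-0.001 -1.     0.   ]]
```

Run:
```python
from rig import robot
from h import *
robot.move_ptp([0.5687-.02,0.0529,0.30],down(1.5))
print(robot.get_joint_positions().round(3),robot.get_clock())
c=robot.capture("wrist"); cv2.imwrite("pics/w1.png",c["color"]); np.savez("w1.npz",**c)
```

```text
[-0.235  0.415  0.125  1.707 -0.06   1.023  1.413] 2.3833
```

View pics/w1.png

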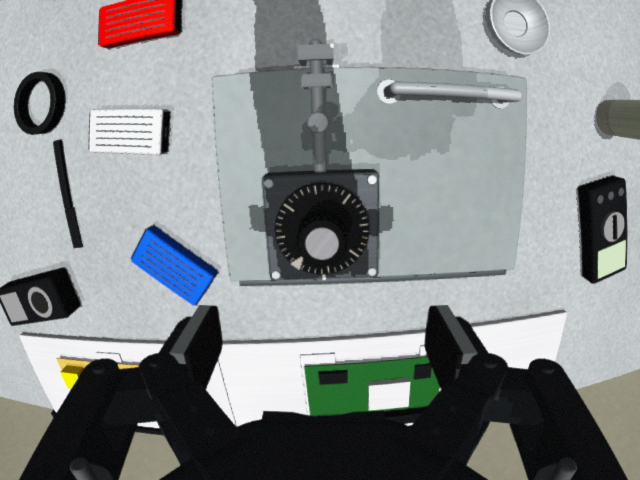

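```bash
cat >> h.py <<'E'
def wray(c,u,v):
    E=c["extrinsics"]; dx,dy=(u-c["cx"])/c["fx"],(v-c["cy"])/c["fy"]; r=np.hypot(dx,dy)+1e-12
    d=np.array([dx/r*np.sin(r),-dy/r*np.sin(r),-np.cos(r)])
    return -E[:3,:3].T@E[:3,3], E[:3,:3].T@d
def wplane(c,u,v,z):
    o,d=wray(c,u,v); return o+d*(z-o[2])/d[2]
def wproj(c,p):
    E=c["extrinsics"]; q=E[:3,:3]@np.asarray(p)+E[:3,3]; a=np.arctan2(np.hypot(q[0],q[1]),-q[2]); h=np.hypot(q[0],q[1])
    return c["cx"]+c["fx"]*a*q[0]/h, c["cy"]-c["fy"]*a*q[1]/h
YAW=-0.047
DC=np.array([0.5687,0.0529])
def box2w(x,y,z=0):
    # lid_leaf-like frame coords (x from hinge, y), from dial centre at (-.065,-.06)
    c,s=np.cos(YAW),np.sin(YAW); dx,dy=x+.065,y+.06
    return np.array([DC[0]+c*dx-s*dy,DC[1]+s*dx+c*dy,z])
def w2box(p):
    c,s=np.cos(YAW),np.sin(YAW); dx,dy=p[0]-DC[0],p[1]-DC[1]
    return np.array([c*dx+s*dy-.065,-s*dx+c*dy-.06])
E
python3 - <<'E'
from h import *
c=load("w1")
print("cap",wplane(c,321,243,.1465)); 
dc=wplane(c,322.5,228.5,.1085)
print("flange centre",dc)
z=wplane(c,298,263,.1085); i=wplane(c,323.5,277,.1025); print("zero",z,"index",i)
for nm,(u,v,zz) in dict(bolt=(317.5,123,.1325),h1=(390,90,.1115),h2=(519,95,.1115),c1=(215,76,.0745),c2=(526,76,.0745),c3=(232,280,.0745),c4=(518,270,.0745)).items():
    p=wplane(c,u,v,zz); print(nm,p.round(4),w2box(p).round(4))
for P in (z,):
    a=np.arctan2(*(z-dc)[[1,0]]); b=np.arctan2(*(i-dc)[[1,0]]); print(a,b,"joint",b-a, YAW-a)
img=c["color"][165:290,205:385]; cv2.imwrite("pics/w1c.png",cv2.resize(c["color"][165:290,250:400],None,fx=5,fy=5,interpolation=cv2.INTER_CUBIC)[:600,:750])
# drive
hsv=cv2.cvtColor(c["color"],cv2.COLOR_BGR2HSV)
m=((c["color"].min(2)>200)).astype(np.uint8); m[:, :80]=0;m[:,180:]=0;m[160:]=0;m[:100]=0
m=cv2.morphologyEx(m,cv2.MORPH_CLOSE,np.ones((9,9)))
n,l,st,ce=cv2.connectedComponentsWithStats(m); k=1+np.argmax(st[1:,4]); vv,uu=np.nonzero(l==k)
P=np.array([wplane(c,u,v,.024)[:2] for u,v in zip(uu,vv)],np.float32); print("drive",cv2.minAreaRect(P),st[k],P.mean(0))
E
```

```text
cap [0.56831268 0.05020571 0.1465    ]
flange centre [0.56679171 0.05148778 0.1085    ]
zero [0.59983772 0.02546281 0.1085    ] index [0.6188453  0.04890953 0.1025    ]
bolt [0.4693 0.0541 0.1325] [-0.1644 -0.0635]
h1 [0.4428 0.1195 0.1115] [-0.1939  0.0006]
h2 [0.4444 0.2482 0.1115] [-0.1983  0.1293]
c1 [ 0.411  -0.045   0.0745] [-0.2179 -0.1652]
c2 [0.4199 0.2796 0.0745] [-0.2243  0.1594]
c3 [ 0.6288 -0.0533  0.0745] [ 1.000e-04 -1.632e-01]
c4 [0.6422 0.2785 0.0745] [-0.0022  0.1688]
-0.6670954896712087 -0.04949030642239552 joint 0.6176051832488132 0.6200954896712086
drive ((0.4462316930294037, -0.1906009018421173), (0.13281813263893127, 0.07417194545269012), 78.63589477539062) [  80  100   86   60 3835] [ 0.4457661  -0.18470861]
```

View pics/w1c.png

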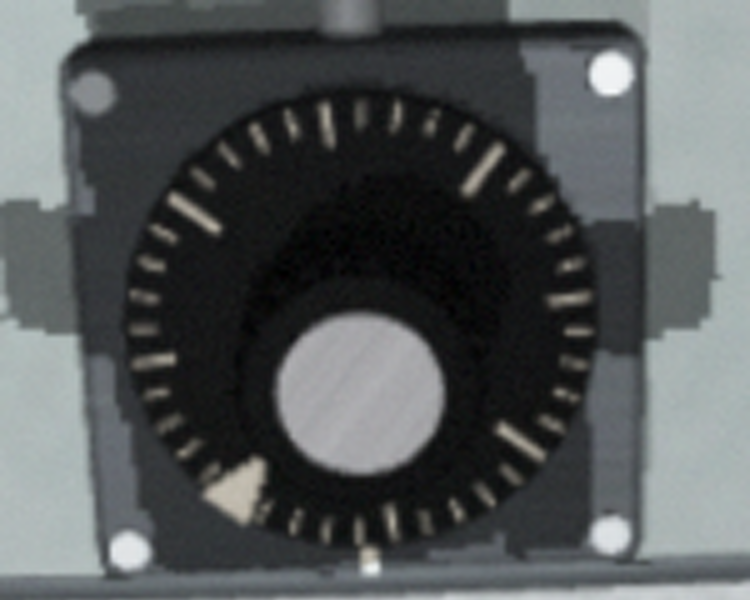

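```bash
sed -i 's/^DC=.*/DC=np.array([0.568,0.052])/' h.py
python3 - <<'E'
from rig import robot
from h import *
p=[*DC,.20]
robot.move_ptp(p,down(1.5)); q=np.array(robot.get_joint_positions()); print(q.round(3))
q[6]=2.65; robot.goto_joints(q); print(robot.get_tcp_pos().round(4))
robot.command_gripper(0.07)
f0=np.array(robot.get_wrist_force())
print(robot.line_to([*DC,.1175],rate=.1,f_stop=15),robot.get_tcp_pos().round(4),robot.get_joint_positions().round(3))
robot.command_gripper(0.03,squeeze=40); print(robot.get_finger_gap(),np.array(robot.get_wrist_force())-f0,robot.get_moment(),robot.get_clock())
E
```

```text
[-0.214  0.553  0.112  1.78  -0.081  0.813  1.437]
[0.5688 0.0526 0.2015]
False [0.5685 0.052  0.118 ] [-0.2    0.667  0.093  1.848 -0.097  0.63   2.665]
0.0410514360854341 [-0.82445182 -0.24456091  7.17855981] [-0.10153226 -0.05333522  0.01741798] 5.6917
```

```bash
cat >> h.py <<'E'
def q7(robot,val):
    q=np.array(robot.get_joint_positions()); q0=q[6]; q[6]=val; robot.goto_joints(q)
    q=robot.get_joint_positions()
    print("q7",round(q[6],3),"turned cw",round(q0-q[6],3),"F",np.round(robot.get_wrist_force(),1),"M",np.round(robot.get_moment(),2),"tcp",np.round(robot.get_tcp_pos(),4),"gap",round(robot.get_finger_gap(),4),"t",robot.get_clock())
E
python3 - <<'E'
from rig import robot
from h import *
q7(robot,0.0)
c=robot.capture("wrist"); cv2.imwrite("pics/w2.png",c["color"])
c=robot.capture("scene"); crop(c["color"],300,190,400,290,"s2.png",6)
E
```

```text
q7 0.0 turned cw 2.664 F [ 0.8 -1.4  1.9] M [-0.41  0.08  0.  ] tcp [0.569  0.0515 0.1185] gap 0.0408 t 7.9583
```

View pics/w2.png

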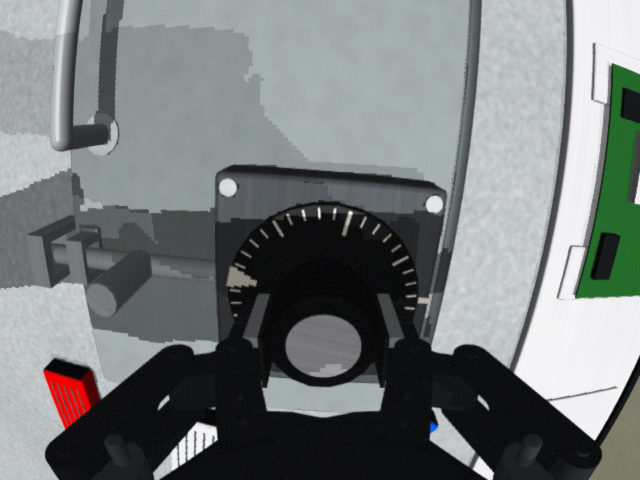

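View pics/s2.png

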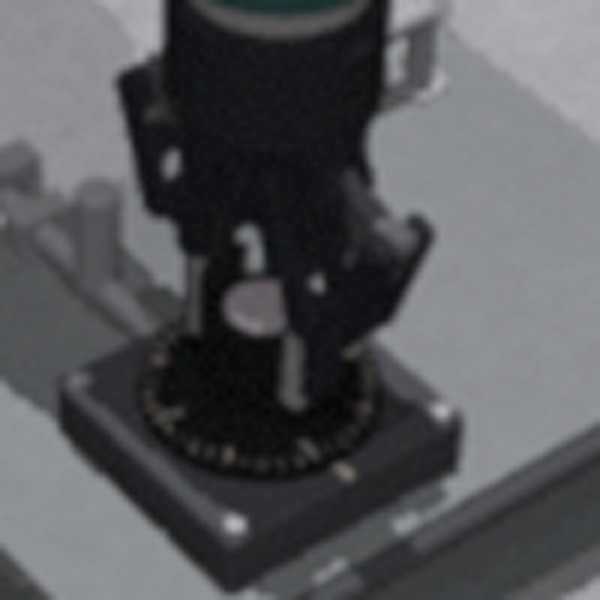

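```bash
cat >> h.py <<'E'
def dialang(c,u,v,z=.1085):
    p=wplane(c,u,v,z); d=p[:2]-DC; r=np.hypot(*d); return (YAW-np.arctan2(d[1],d[0]))%(2*np.pi), r
E
python3 - <<'E'
from rig import robot
from h import *
q7(robot,-2.6)
c=robot.capture("wrist"); np.savez("w3.npz",**c);crop(c["color"],200,180,440,360,"w3.png",3.3)
E
```

```text
q7 -2.6 turned cw 2.6 F [-0.6 -1.5  1.9] M [-0.19  0.16  0.04] tcp [0.5689 0.0518 0.1185] gap 0.0406 t 10.275
```

View pics/w3.png

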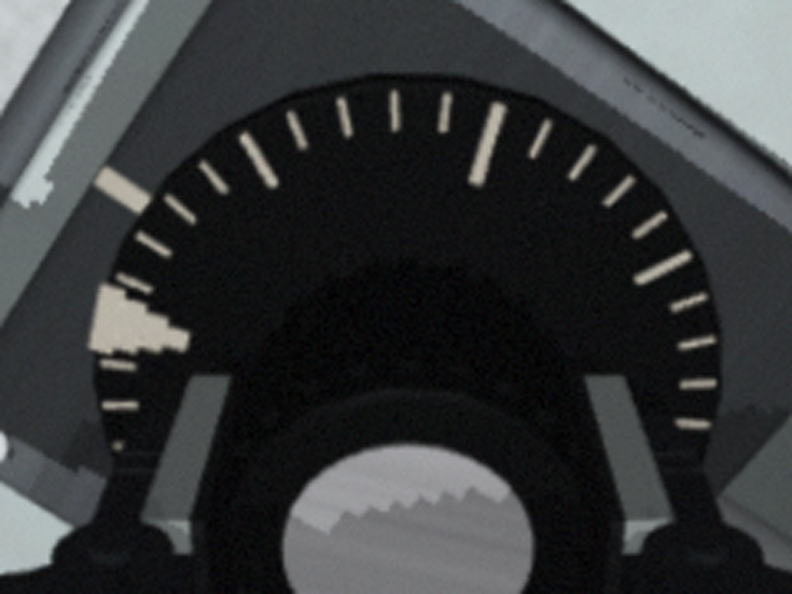

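Run:
```python
from h import *
c=load("w3")
f=lambda x,y:(200+x/3.3,180+y/3.3)
for nm,x,y,z in(("idx",123,190,.1025),("0",105,320,.1085),("1",133,283,.1085),("2",152,244,.1085),("3",180,209,.1085),("4",213,176,.1085),("5",260,162,.1085),("10",487,145,.1085),("15",663,268,.1085)):
    print(nm,dialang(c,*f(x,y),z))
```

```text
idx (np.float64(0.010584907284926517), np.float64(0.04870869566111117))
0 (np.float64(5.936549334719348), np.float64(0.04323961588022558))
1 (np.float64(6.0987751951148566), np.float64(0.04109870198904931))
2 (np.float64(6.255736691885613), np.float64(0.04133273144796551))
3 (np.float64(0.12958742450190847), np.float64(0.04128503970310051))
4 (np.float64(0.28748094326066764), np.float64(0.0416082626122644))
5 (np.float64(0.4432979362344182), np.float64(0.039816541743027824))
10 (np.float64(1.2134778742313368), np.float64(0.03894995767960924))
15 (np.float64(1.9808248994335969), np.float64(0.04056222171346803))
```

Run:
```python
from rig import robot
from h import *
robot.command_gripper(0.062); q7(robot,0.55); robot.command_gripper(0.03,squeeze=40); q7(robot,0.55-2.254)
c=robot.capture("wrist"); np.savez("w4.npz",**c);crop(c["color"],200,180,440,360,"w4.png",3.3)
```

```text
q7 0.55 turned cw -3.15 F [ 0.  -0.1 -0.4] M [-0.02 -0.   -0.03] tcp [0.569  0.0517 0.1185] gap 0.0617 t 13.325
q7 -1.704 turned cw 2.254 F [-0.1  1.   2.2] M [-0.08  0.1   0.03] tcp [0.5691 0.0516 0.1187] gap 0.0406 t 15.575
```

View pics/w4.png

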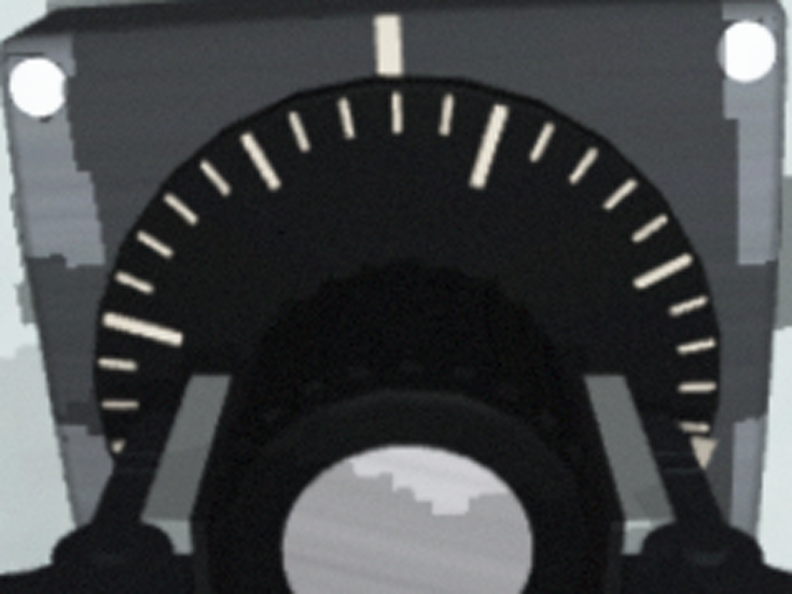

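Run:
```python
from rig import robot
from h import *
q7(robot,2.65);
c=robot.capture("wrist"); np.savez("w5.npz",**c);crop(c["color"],200,180,440,360,"w5.png",3.3)
```

```text
q7 2.65 turned cw -4.354 F [-1.   0.5  2.7] M [-0.03  0.22  0.03] tcp [0.5689 0.0516 0.1187] gap 0.0411 t 19.2417
```

View pics/w5.png

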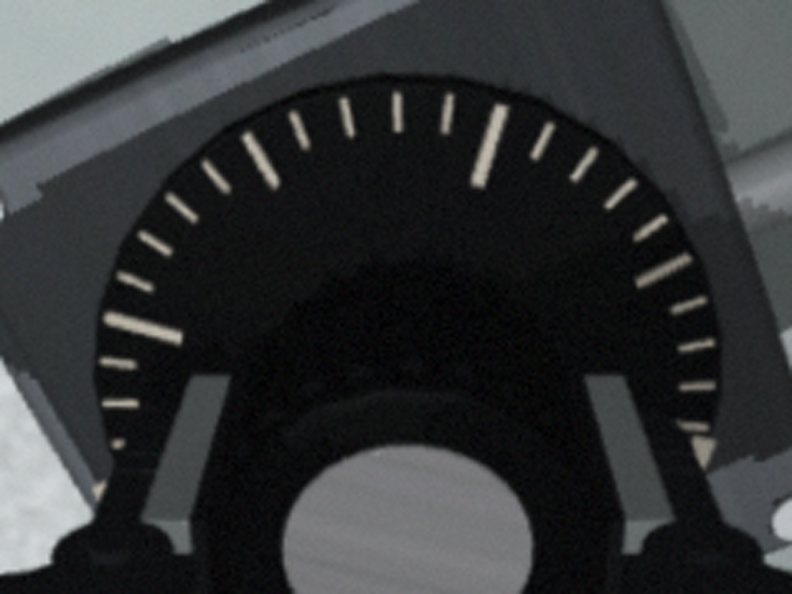

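The dial moved with the grip: the marks sit at the same pixels relative to the fingers as before, so there was no slip. I'll regrip and finish the second number.

Run:
```python
from rig import robot
from h import *
robot.command_gripper(0.062); q7(robot,-0.5); robot.command_gripper(0.03,squeeze=40); q7(robot,-0.5+2.557)
c=robot.capture("wrist"); np.savez("w6.npz",**c);crop(c["color"],200,180,440,360,"w6.png",3.3)
```

```text
q7 -0.5 turned cw 3.15 F [ 0.2  1.6 -0.7] M [-0.02  0.03  0.03] tcp [0.5691 0.0517 0.1186] gap 0.0619 t 22.2917
q7 2.057 turned cw -2.557 F [-0.8 -1.2  2.9] M [-0.04  0.33  0.03] tcp [0.5689 0.0516 0.1188] gap 0.0411 t 24.7833
```

View pics/w6.png

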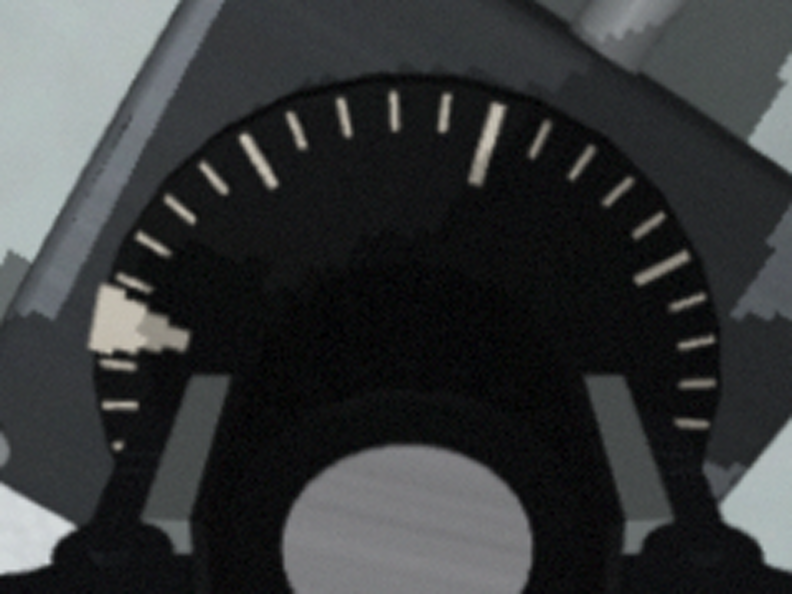

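```bash
python3 - <<'E'
from h import *
c=load("w6")
f=lambda x,y:(200+x/3.3,180+y/3.3)
for k,x,y in((2,152,244),(3,180,209),(5,260,162),(10,487,145),(15,663,268)):
    print(k,(dialang(c,*f(x,y))[0]-k*np.pi/20)%(2*np.pi))
E
python3 - <<'E'
from rig import robot
from h import *
q7(robot,2.057-1.571)
c=robot.capture("wrist"); np.savez("w7.npz",**c);crop(c["color"],200,180,440,360,"w7.png",3.3)
E
```

```text
2 1.2421287650932367
3 1.2401546249168407
5 1.2372932927819984
10 1.2375397214443677
15 1.2547955060298204
q7 0.487 turned cw 1.57 F [-0.8  0.4  2. ] M [-0.02  0.21 -0.05] tcp [0.569  0.0517 0.1188] gap 0.041 t 26.2333
```

View pics/w7.png

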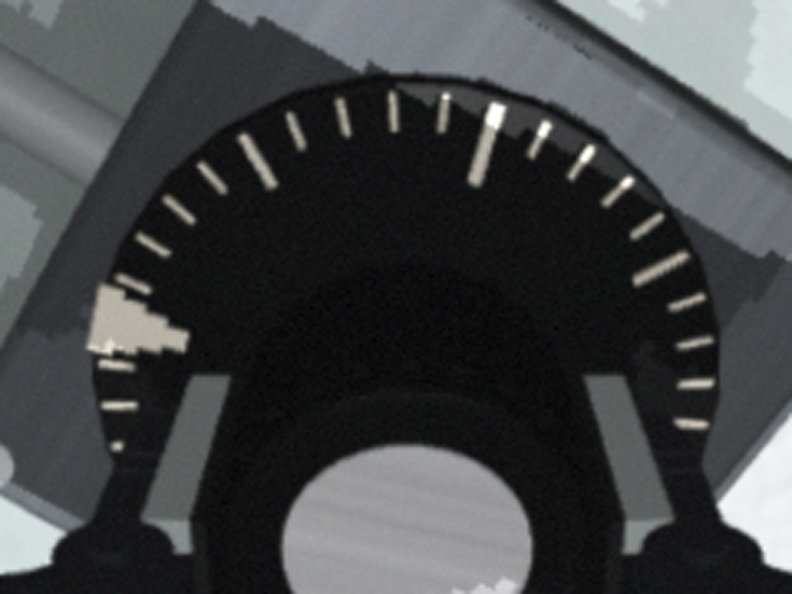

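Run:
```python
from rig import robot
from h import *
robot.command_gripper(0.065)
robot.line_to([*DC,.20],rate=.2)
b=np.array([0.4695,0.0539]); o=down(np.pi/2+YAW)
robot.move_ptp([*b,.19],o); robot.command_gripper(0.045)
c=robot.capture("wrist"); np.savez("w8.npz",**c);cv2.imwrite("pics/w8.png",c["color"])
print(robot.get_joint_positions().round(2),robot.get_clock(),wproj(c,[*b,.1325]))
```

```text
[-0.06  0.44 -0.16  2.04  0.11  0.67  1.23] 28.3333 (np.float64(324.28529463525336), np.float64(262.4785759972884))
```

View pics/w8.png

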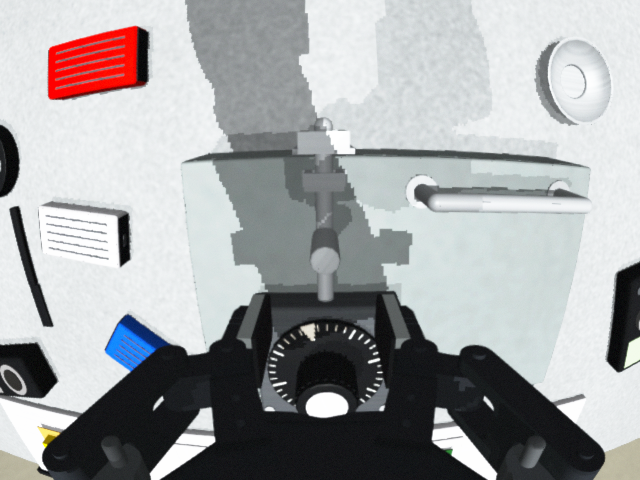

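Run:
```python
from rig import robot
from h import *
c=load("w8")
for u,v in((432,203),(588,206)): p=wplane(c,u,v,.1145); print("handle",p,w2box(p))
p=wplane(c,325,259,.1325);print("bolt",p,w2box(p))
b=p[:2]
f0=np.array(robot.get_wrist_force())
print(robot.line_to([*b,.1025],rate=.1,f_stop=12),robot.get_tcp_pos())
robot.command_gripper(0.005,squeeze=50); print(robot.get_finger_gap())
t=np.array(robot.get_tcp_pos()); d=np.array([np.cos(YAW),np.sin(YAW),0])
print(robot.line_to(t+d*.03,rate=.04,f_stop=20),(np.array(robot.get_tcp_pos())-t).round(4),robot.get_finger_gap(),(np.array(robot.get_wrist_force())-f0).round(1),robot.get_clock())
```

```text
handle [0.44078786 0.12175657 0.1145    ] [-0.19534902  0.00370277]
handle [0.4447034  0.24637119 0.1145    ] [-0.19729253  0.12836374]
bolt [0.46736536 0.05440872 0.1325    ] [-0.16563668 -0.06232203]
False [0.46778443 0.05448128 0.10290211]
0.01676303398428812
False [ 0.0239 -0.0009 -0.0001] 0.016329391340483036 [-14.3   4.6  15.3] 30.625
```

Run:
```python
from rig import robot
from h import *
robot.command_gripper(0.045); t=robot.get_tcp_pos(); robot.line_to([t[0]-.0,t[1],.19],rate=.15)
c=robot.capture("wrist"); np.savez("w9.npz",**c);cv2.imwrite("pics/w9.png",c["color"]); print(robot.get_clock())
# plan lid path
hx=np.array([np.cos(YAW),np.sin(YAW),0])
hinge=box2w(0,.065,.066)
def pose(th,frac=.5,th0=0):
    # handle bar centre
    v=np.array([-.195,.0455]); ct,st=np.cos(th),np.sin(th)
    # rotate: lift (-x dir goes up): x'=x*c + z*s*? 
    x=v[0]*ct-(-v[1])*(-st)*1; 
    x=v[0]*ct - v[1]*st; z=-v[0]*st+v[1]*ct
    g=hinge+hx*x+np.array([0,0,z])
    ph=frac*th
    ty=-np.array([0,0,1])*np.cos(ph)+hx*np.sin(ph)   # tool y
    tx=hx*np.cos(ph)+np.array([0,0,1])*np.sin(ph)
    M=np.stack([tx,ty,np.cross(tx,ty)],1)
    return g+ty*.019,R.from_matrix(M).as_rotvec(),g
for fr in(0,.3,.5):
    for th in(0,.4,.8,1.2,1.6):
        for s in (1,-1):
            p,r,g=pose(th,fr)
            if s<0: r=(R.from_rotvec(r)*R.from_rotvec([0,np.pi,0])).as_rotvec()
            q=robot.inverse_kinematics(p,r); print(fr,th,s,g.round(3),None if q is None else np.round(q,2))
```

```text
31.7833
0 0 1 [0.444 0.183 0.112] [-0.6   0.63  0.22  2.11 -0.31  0.43 -0.19]
0 0 -1 [0.444 0.183 0.112] [-0.14  0.65 -0.45  2.1   0.57  0.51  2.07]
0 0.4 1 [0.442 0.183 0.184] [-0.64  0.5   0.27  2.06 -0.23  0.61 -0.26]
0 0.4 -1 [0.442 0.183 0.184] [-0.05  0.54 -0.58  2.04  0.46  0.69  2.16]
0 0.8 1 [0.47  0.182 0.238] [-0.63  0.45  0.29  1.94 -0.18  0.78 -0.29]
0 0.8 -1 [0.47  0.182 0.238] [ 0.01  0.5  -0.63  1.92  0.39  0.85  2.27]
0 1.2 1 [0.526 0.179 0.264] [-0.57  0.49  0.29  1.77 -0.17  0.9  -0.25]
0 1.2 -1 [0.526 0.179 0.264] [ 0.04  0.54 -0.64  1.76  0.38  0.97  2.34]
0 1.6 1 [0.599 0.176 0.26 ] [-0.51  0.6   0.3   1.59 -0.2   0.99 -0.2 ]
0 1.6 -1 [0.599 0.176 0.26 ] [ 0.04  0.65 -0.62  1.57  0.41  1.06  2.4 ]
0.3 0 1 [0.444 0.183 0.112] [-0.6   0.63  0.22  2.11 -0.31  0.43 -0.19]
0.3 0 -1 [0.444 0.183 0.112] [-0.14  0.65 -0.45  2.1   0.57  0.51  2.07]
0.3 0.4 1 [0.442 0.183 0.184] [-0.73  0.47  0.32  2.15 -0.21  0.44 -0.31]
0.3 0.4 -1 [0.442 0.183 0.184] [-0.15  0.49 -0.48  2.14  0.58  0.54  2.02]
0.3 0.8 1 [0.47  0.182 0.238] [-0.81  0.38  0.41  2.12 -0.09  0.45 -0.41]
0.3
[... 410 characters left out ...]
  0.22  2.11 -0.31  0.43 -0.19]
0.5 0 -1 [0.444 0.183 0.112] [-0.14  0.65 -0.45  2.1   0.57  0.51  2.07]
0.5 0.4 1 [0.442 0.183 0.184] [-0.8   0.46  0.38  2.21 -0.21  0.33 -0.33]
0.5 0.4 -1 [0.442 0.183 0.184] [-0.25  0.45 -0.38  2.2   0.7   0.45  1.89]
0.5 0.8 1 [0.47  0.182 0.238] [-1.24  0.49  0.96  2.25 -0.82  0.3   0.29]
0.5 0.8 -1 [0.47  0.182 0.238] [-0.4   0.34 -0.23  2.24  0.93  0.39  1.66]
0.5 1.2 1 [0.526 0.179 0.264] [-0.75  0.35  0.23  2.26  1.42  0.25 -1.96]
0.5 1.2 -1 [0.526 0.179 0.264] [-0.62  0.34  0.06  2.25  1.44  0.32  1.17]
0.5 1.6 1 [0.599 0.176 0.26 ] [-1.07  0.58  0.78  2.27  3.11  0.27  2.59]
0.5 1.6 -1 [0.599 0.176 0.26 ] [-0.71  0.47  0.22  2.26  2.27  0.41  0.35]
```

View pics/w9.png

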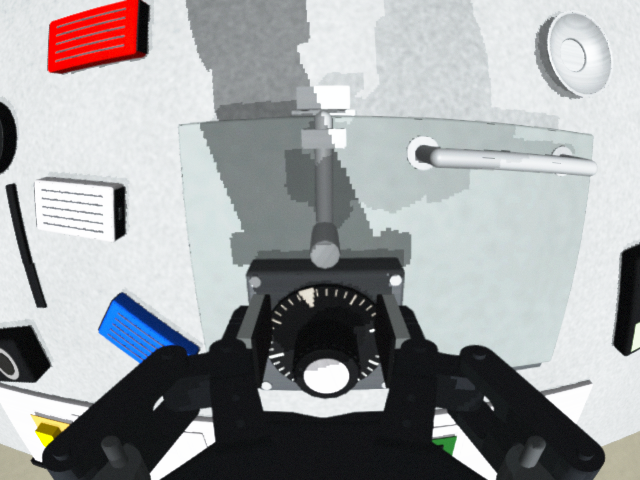

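```bash
cat >> h.py <<'E'
hx=np.array([np.cos(YAW),np.sin(YAW),0]); EZ=np.array([0,0,1.])
def lidpose(th,frac=.25,s=-1,off=0,y=.065):
    hinge=box2w(0,y,.066); v=np.array([-.195,.0455]); ct,st=np.cos(th),np.sin(th)
    g=hinge+hx*(v[0]*ct-v[1]*-st*-1)+EZ*(-v[0]*st+v[1]*ct)
    ph=frac*th; ty=-EZ*np.cos(ph)+hx*np.sin(ph); tx=hx*np.cos(ph)+EZ*np.sin(ph)
    r=R.from_matrix(np.stack([tx,ty,np.cross(tx,ty)],1))
    if s<0: r=r*R.from_rotvec([0,np.pi,0])
    return g+ty*(.019-off),r.as_rotvec(),g
E
python3 - <<'E'
from rig import robot
from h import *
for th in np.linspace(0,1.65,6):
    p,r,g=lidpose(th); q=robot.inverse_kinematics(p,r); print(g.round(3),None if q is None else q.round(2))
p,r,g=lidpose(0,off=.08); robot.move_ptp(p,r); robot.command_gripper(0.045)
f0=np.array(robot.get_wrist_force())
p,r,g=lidpose(0); print(robot.line_to(p,rate=.1,f_stop=12))
robot.command_gripper(0.002,squeeze=50); print(robot.get_finger_gap(),(np.array(robot.get_wrist_force())-f0).round(1),robot.get_tcp_pos().round(4))
for th in (.1,.2):
    p,r,g=lidpose(th); robot.line_to(p,rate=.08,rotation=r); print(th,(np.array(robot.get_tcp_pos())-p).round(4),(np.array(robot.get_wrist_force())-f0).round(1),robot.get_finger_gap(),robot.get_clock())
c=robot.capture("side");crop(c["color"],250,120,410,300,"d10.png",3.3)
E
```

```text
[0.444 0.183 0.112] [-0.14  0.65 -0.45  2.1   0.57  0.51  2.07]
[0.44  0.183 0.172] [-0.13  0.52 -0.5   2.12  0.56  0.56  2.05]
[0.457 0.182 0.222] [-0.12  0.43 -0.51  2.1   0.55  0.6   2.07]
[0.494 0.181 0.254] [-0.12  0.39 -0.48  2.04  0.57  0.62  2.09]
[0.546 0.178 0.266] [-0.14  0.41 -0.43  1.98  0.64  0.59  2.07]
[0.609 0.175 0.257] [-0.17  0.48 -0.35  1.92  0.77  0.52  2.01]
False
0.010404241311752273 [-3.4  0.   3.9] [0.4433 0.1831 0.0931]
0.1 [ 0.0087 -0.0001  0.002 ] [17.3 -4.2 -5.6] 0.009822770001001948 34.65
0.2 [ 0.0179 -0.0002  0.0037] [ 39.4  -7.2 -16.7] 0.00995624977066853 35.0333
```

View pics/d10.png

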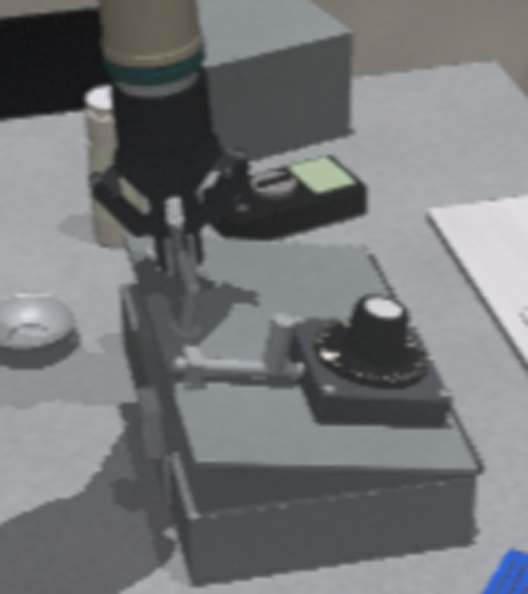

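```bash
sed -i 's/v\[1\]\*-st\*-1/v[1]*-st/' h.py
python3 - <<'E'
from rig import robot
from h import *
for th in np.linspace(0,1.65,6):
    p,r,g=lidpose(th); q=robot.inverse_kinematics(p,r); print(g.round(3),None if q is None else q.round(2))
p,r,g=lidpose(.2); robot.line_to(p,rate=.05,rotation=r); print((np.array(robot.get_tcp_pos())-p).round(4),np.array(robot.get_wrist_force()).round(1))
E
```

```text
[0.444 0.183 0.112] [-0.13  0.66 -0.47  2.1   0.59  0.52  2.06]
[0.469 0.182 0.172] [-0.1   0.55 -0.5   2.06  0.56  0.59  2.1 ]
[0.513 0.18  0.222] [-0.07  0.5  -0.52  1.97  0.55  0.66  2.14]
[0.57  0.177 0.254] [-0.06  0.49 -0.51  1.87  0.58  0.7   2.18]
[0.634 0.174 0.266] [-0.06  0.53 -0.48  1.77  0.64  0.68  2.18]
[0.7   0.171 0.257] [-0.09  0.6  -0.41  1.7   0.73  0.62  2.16]
[-0.0015  0.0004  0.0004] [-5.9  0.7  5.1]
```

Run:
```python
from rig import robot
from h import *
FR=-.15
for th in (.2,.5,.8,1.1,1.4,1.6):
    p,r,g=lidpose(th,FR); q=robot.inverse_kinematics(p,r); print(g.round(3),None if q is None else q.round(2))
for th in np.arange(.3,1.16,.12):
    p,r,g=lidpose(th,FR)
    try: robot.line_to(p,rate=.08,rotation=r)
    except robot.MotionError as e: print(e);break
    F=np.array(robot.get_wrist_force()).round(1); e=(np.array(robot.get_tcp_pos())-p).round(4)
    print(round(th,2),e,F,round(robot.get_finger_gap(),4),robot.get_clock())
    if np.linalg.norm(F)>45: break
c=robot.capture("side");crop(c["color"],250,60,450,300,"d11.png",2.5)
```

```text
[0.457 0.182 0.149] [-0.05  0.62 -0.55  2.01  0.49  0.66  2.17]
[0.49  0.181 0.199] [ 0.03  0.61 -0.64  1.86  0.41  0.88  2.29]
[0.536 0.179 0.238] [ 0.06  0.65 -0.67  1.66  0.37  1.08  2.37]
[0.591 0.176 0.26 ] [ 0.06  0.73 -0.68  1.44  0.36  1.26  2.45]
[0.65  0.173 0.266] [ 0.03  0.83 -0.66  1.2   0.37  1.43  2.52]
[0.69  0.171 0.26 ] [ 0.    0.92 -0.64  1.02  0.38  1.54  2.56]
0.3 [-0.0017  0.0006  0.0002] [-5.2  1.1  4.2] 0.0101 35.9833
0.42 [-0.0025  0.0008 -0.0003] [-4.4  2.4  1.1] 0.0099 36.4333
0.54 [-0.0036  0.001  -0.0004] [-6.   3.2  2. ] 0.01 36.8833
0.66 [-0.0049  0.0013 -0.0003] [-9.   2.7  2.1] 0.0098 37.3333
0.78 [-0.006   0.0016 -0.    ] [-11.5   2.9   7.6] 0.0102 37.7833
0.9 [-0.0066  0.002   0.001 ] [-13.8   1.5  11.9] 0.0098 38.2333
1.02 [-0.006   0.0022  0.0027] [-14.7   0.5  19.3] 0.0098 38.6833
1.14 [-0.0036  0.0025  0.0037] [-10.1   0.6  19.7] 0.0104 39.1333
```

View pics/d11.png

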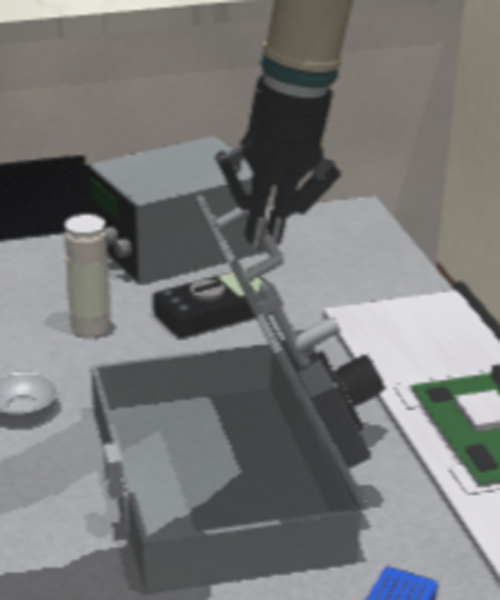

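Run:
```python
from rig import robot
from h import *
FR=-.18
for th in np.arange(1.22,1.56,.08):
    p,r,g=lidpose(th,FR)
    try: robot.line_to(p,rate=.06,rotation=r)
    except robot.MotionError as e: print(e);break
    F=np.array(robot.get_wrist_force()).round(1); e=(np.array(robot.get_tcp_pos())-p).round(4)
    print(round(th,2),e,F,round(robot.get_finger_gap(),4),robot.get_clock())
    if np.linalg.norm(F)>32: break
c=robot.capture("side");crop(c["color"],250,60,450,300,"d12.png",2.5)
```

```text
1.22 [-0.0033  0.0027  0.004 ] [-8.9  0.5 20.4] 0.01 39.5833
1.3 [-0.002   0.0029  0.0041] [-5.4  1.4 18.6] 0.0101 40.0
1.38 [-0.0013  0.0031  0.0039] [-4.5  1.6 14.2] 0.0101 40.4083
1.46 [-0.0009  0.0033  0.004 ] [-2.3  2.6 14.8] 0.0099 40.8167
1.54 [-0.0004  0.0035  0.0035] [-1.1  4.1 12.1] 0.0103 41.225
```

View pics/d12.png

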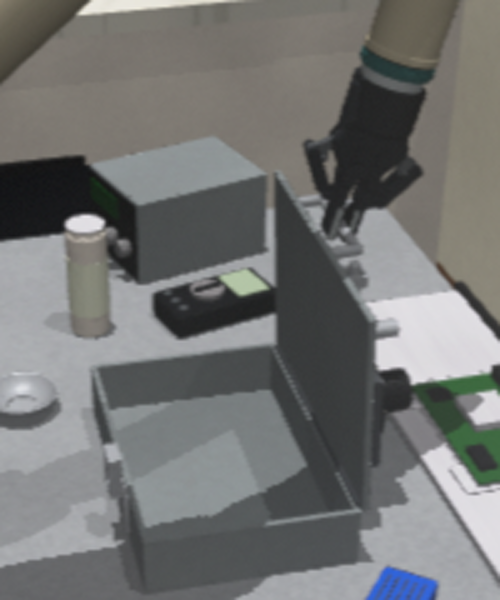

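Run:
```python
from rig import robot
from h import *
FR=-.18
for th in (1.6,1.66):
    p,r,g=lidpose(th,FR); robot.line_to(p,rate=.06,rotation=r)
    print(th,np.array(robot.get_wrist_force()).round(1),robot.get_clock())
robot.command_gripper(0.032)
ty=R.from_rotvec(robot.get_ee_rot()).as_matrix()[:,1]
t=np.array(robot.get_tcp_pos())
print(robot.line_to(t-ty*.10,rate=.12,f_stop=15),robot.get_wrist_force(),robot.get_joint_positions().round(2))
c=robot.capture("side");np.savez("side2.npz",**c);crop(c["color"],250,60,450,300,"d13.png",2.5)
cv2.imwrite("pics/d13f.png",c["color"])
c=robot.capture("scene");np.savez("scene2.npz",**c);cv2.imwrite("pics/s13f.png",c["color"])
```

```text
1.6 [-0.2  5.2 10.5] 41.625
1.66 [ 0.1  4.6 10.6] 41.975
False [-0.11900328  0.4384412  -0.34963001] [-0.1   1.   -0.57  0.55  0.34  1.94  2.68]
```

View pics/d13f.png

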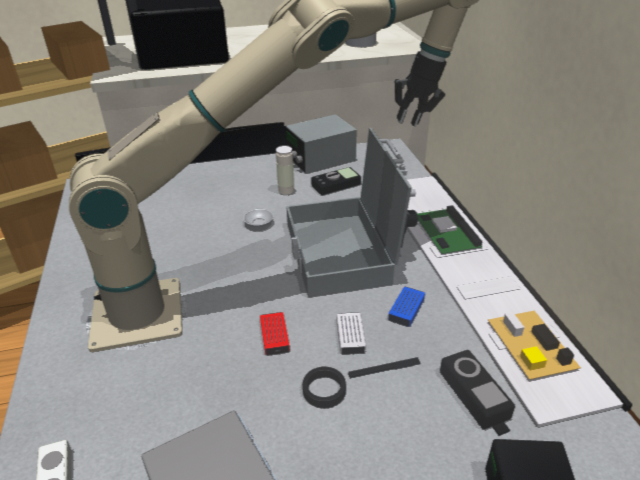

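View pics/s13f.png

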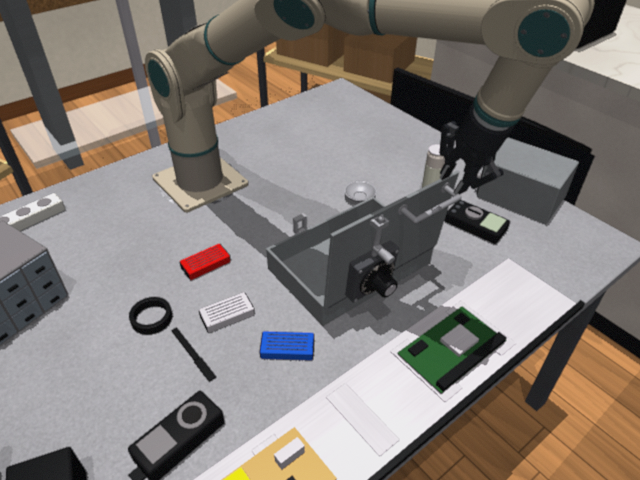

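Run:
```python
from rig import robot
from h import *
for nm in("scene2","side2"):
    c=load(nm); P=cloud(c); b=c["color"].min(2)
    m=((abs(P[...,2]-.024)<.007)&(b>140)&(abs(P[...,0]-.47)<.12)&(abs(P[...,1]+.17)<.09)).astype(np.uint8)
    m=cv2.morphologyEx(m,cv2.MORPH_CLOSE,np.ones((7,7)))
    n,l,st,ce=cv2.connectedComponentsWithStats(m);k=1+np.argmax(st[1:,4])
    vv,uu=np.nonzero(l==k); Q=np.array([onplane(c,u,v,.024)[:2] for u,v in zip(uu,vv)],np.float32)
    print(nm,st[k],cv2.minAreaRect(Q))
robot.move_ptp([0.58,0.03,0.48],down(0.8)); print(robot.get_joint_positions().round(2))
robot.move_ptp([0.50,-0.17,0.26],down(1.0)); print(robot.get_joint_positions().round(2),robot.get_clock())
c=robot.capture("wrist"); np.savez("w14.npz",**c);cv2.imwrite("pics/w14.png",c["color"])
```

```text
scene2 [ 199  292   56   35 1013] ((0.4770737588405609, -0.1991107314825058), (0.10976731777191162, 0.0573258101940155), 79.41057586669922)
side2 [337 312  29  36 849] ((0.4750038683414459, -0.20107033848762512), (0.10802822560071945, 0.055966831743717194), 79.5774154663086)
[ 0.03  0.37 -0.2   1.28  0.07  1.5   0.63]
[ 0.4   0.42 -0.18  1.81  0.09  0.91  1.18] 46.3417
```

View pics/w14.png

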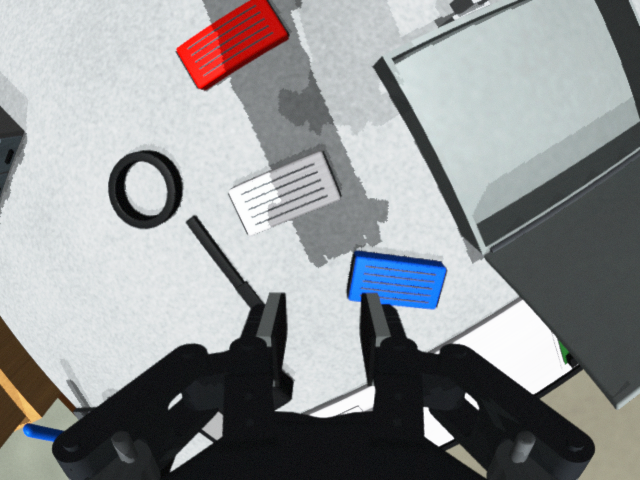

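Run:
```python
from rig import robot
from h import *
c=robot.capture("scene"); P=cloud(c); b=c["color"].min(2)
m=((abs(P[...,2]-.024)<.007)&(b>140)&(abs(P[...,0]-.47)<.12)&(abs(P[...,1]+.17)<.09))
print("med",P[m].mean(0),m.sum())
w=load("w14"); print(wproj(w,[.476,-.200,.024]))
o=down(-.183); robot.command_gripper(.085)
robot.move_ptp([.476,-.200,.12],o); print(robot.get_joint_positions().round(2))
print(robot.line_to([.476,-.200,.005],rate=.1,f_stop=10),robot.get_tcp_pos().round(4),robot.get_wrist_force().round(1))
robot.command_gripper(.04,squeeze=60); print(robot.get_finger_gap())
t=robot.get_tcp_pos(); robot.line_to([t[0],t[1],.13],rate=.12); print(robot.get_finger_gap(),robot.get_wrist_force().round(2),robot.get_clock())
c=robot.capture("side");crop(c["color"],250,200,450,380,"d15.png",3)
```

```text
med [ 0.46786019 -0.23202706  0.02415856] 373
(np.float64(285.397558600393), np.float64(193.86550029418933))
[ 0.28  0.61  0.09  1.99 -0.1   0.55  0.26]
False [ 0.4764 -0.2002  0.0055] [0.3 0.7 0. ]
0.054521456005044794
0.054495220348073636 [-0.21  0.46 -3.81] 50.7667
```

View pics/d15.png

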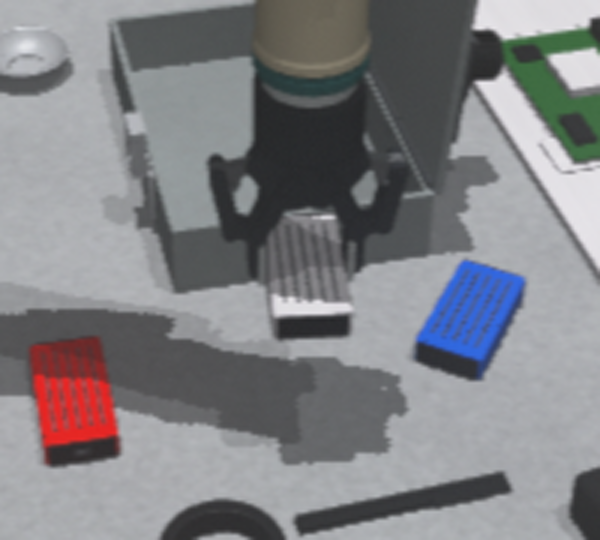

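Run:
```python
from rig import robot
from h import *
t=box2w(-.115,-.01); o=down(YAW)
robot.line_to([t[0],t[1],.135],rate=.2,rotation=o); print(robot.get_finger_gap(),robot.get_clock())
print(robot.line_to([t[0],t[1],.06],rate=.12,f_stop=12),robot.get_finger_gap())
print(robot.line_to([t[0],t[1],.0115],rate=.05,f_stop=6),robot.get_tcp_pos().round(4),robot.get_finger_gap(),robot.get_wrist_force().round(1))
robot.command_gripper(.075)
robot.line_to([t[0],t[1],.20],rate=.15)
robot.move_ptp([.45,0.0,.32],down(1.2))
print(robot.get_clock())
for n in("side","scene","wrist"):
    c=robot.capture(n);cv2.imwrite(f"pics/{n}16.png",c["color"])
```

```text
0.054274291039046525 52.5083
False 0.05438549991543362
True [0.5199 0.1042 0.0118] 0.05429963851984074 [-0.2 -0.7  5.8]
57.1167
```

View pics/side16.png

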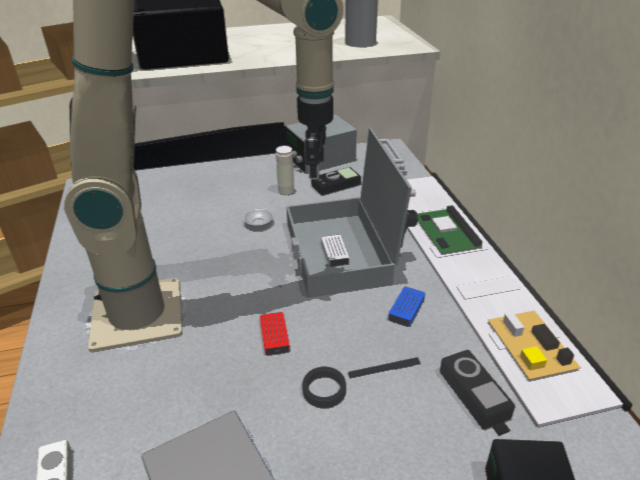

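View pics/wrist16.png

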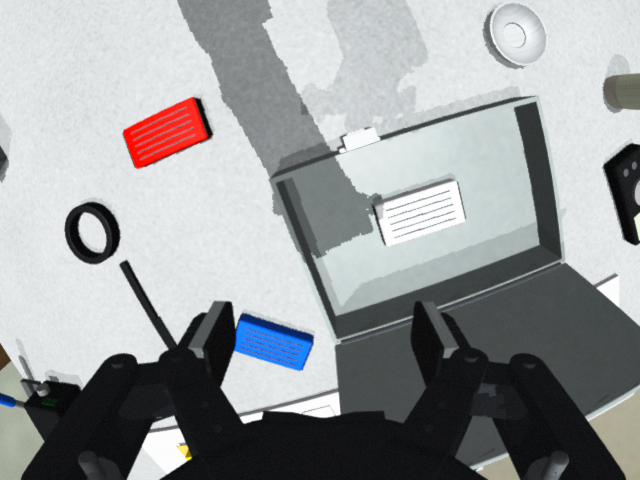

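Run:
```python
from rig import robot
from h import *
FR=-.18
robot.command_gripper(0.034)
robot.move_ptp([0.50,0.03,0.45],down(0.8))
robot.move_ptp([0.58,0.10,0.48],down(0.8))
p,r,g=lidpose(1.66,FR,off=.11); q=robot.inverse_kinematics(p,r); print(q.round(2))
# previous: [-0.1 1. -0.57 .55 .34 1.94 2.68]
a2=(R.from_rotvec(r)*R.from_rotvec([0,np.pi,0])).as_rotvec(); q2=robot.inverse_kinematics(p,a2); print(q2)
robot.move_ptp(p,r); print(robot.get_joint_positions().round(2),robot.get_clock())
c=robot.capture("side");crop(c["color"],300,60,480,260,"d17.png",3)
c=robot.capture("wrist");cv2.imwrite("pics/w17.png",c["color"])
```

```text
[-0.11  1.01 -0.58  0.49  0.36  1.98  2.69]
[-2.28772160e-01  9.85436520e-01 -2.74441413e-04  5.00317964e-01
 -8.59540277e-02  1.94270290e+00 -2.95638258e-01]
[-0.11  1.01 -0.58  0.49  0.36  1.98  2.69] 60.7417
```

View pics/d17.png

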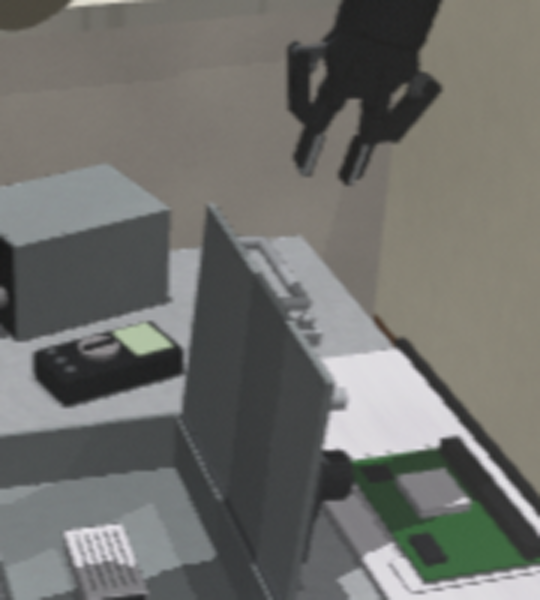

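View pics/w17.png

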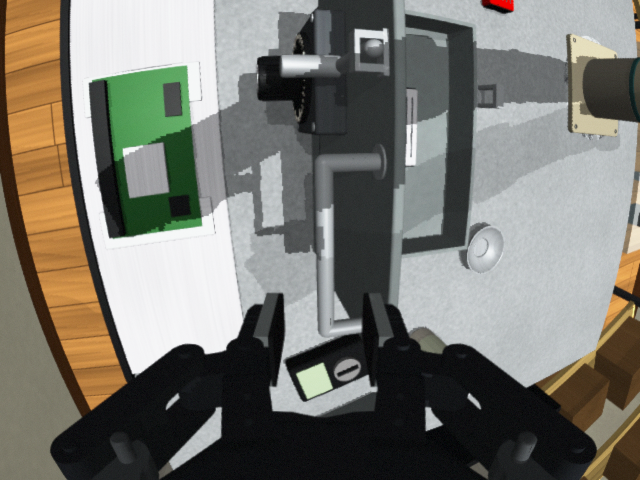

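Run:
```python
from rig import robot
from h import *
FR=-.18
p,r,g=lidpose(1.66,FR); print(robot.line_to(p,rate=.1,f_stop=12,rotation=r),robot.get_wrist_force().round(1))
robot.command_gripper(0.002,squeeze=50); print(robot.get_finger_gap(),robot.get_wrist_force().round(1))
for th in list(np.arange(1.56,.3,-.12)):
    fr=FR+ (0.10 if th<1 else 0)
    p,r,g=lidpose(th,-.15)
    robot.line_to(p,rate=.09,rotation=r)
    F=np.array(robot.get_wrist_force()).round(1); e=(np.array(robot.get_tcp_pos())-p).round(4)
    print(round(th,2),e,F,round(robot.get_finger_gap(),4),robot.get_clock())
    if np.linalg.norm(F)>40: break
c=robot.capture("side");crop(c["color"],250,120,450,300,"d18.png",3)
```

```text
False [-0.4 -0.6 -0.4]
0.01033334816506974 [-0.9  0.   3.5]
1.56 [ 0.0001 -0.      0.0007] [-0.3 -0.4  4.7] 0.0101 62.7833
1.44 [ 0.002  -0.0004  0.0009] [ 3.4 -1.3  7. ] 0.0103 63.2
1.32 [ 0.0011 -0.0007  0.001 ] [ 2.7 -2.9  8.6] 0.0102 63.6167
1.2 [ 0.0007 -0.0009  0.0008] [ 1.9 -2.7  9.7] 0.0102 64.0333
1.08 [-0.0003 -0.0011  0.0006] [-0.8 -4.   9.7] 0.0103 64.45
0.96 [-0.0007 -0.0014 -0.0001] [-0.6 -5.1  8.3] 0.0105 64.8667
0.84 [-0.0013 -0.0016 -0.0008] [-2.  -5.3  4.1] 0.0104 65.2833
0.72 [-0.0017 -0.0018 -0.0011] [-2.1 -5.9  1.7] 0.0103 65.7
0.6 [-0.0016 -0.0019 -0.0016] [-2.2 -5.4 -0.6] 0.0103 66.1167
0.48 [-0.0013 -0.0022 -0.002 ] [ 0.1 -5.  -5.9] 0.0103 66.5333
0.36 [-0.0011 -0.0023 -0.0021] [ 1.1 -5.1 -7.3] 0.0103 66.95
```

View pics/d18.png

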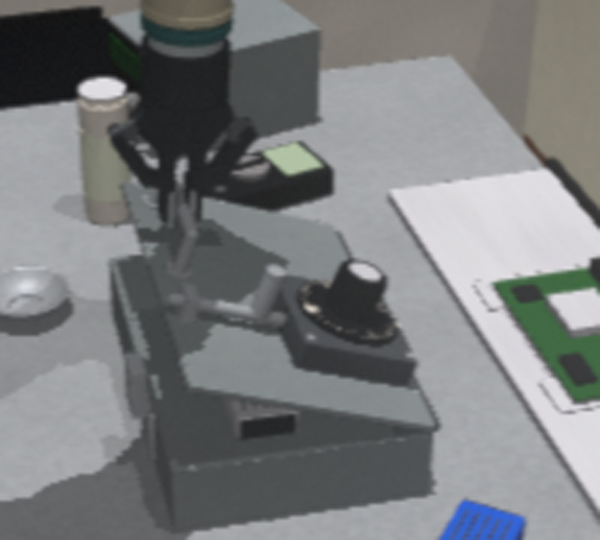

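Run:
```python
from rig import robot
from h import *
for th in (.24,.12,.05,0):
    p,r,g=lidpose(th,0 if th<.2 else -.08)
    robot.line_to(p,rate=.08,rotation=r)
    F=np.array(robot.get_wrist_force()).round(1); e=(np.array(robot.get_tcp_pos())-p).round(4)
    print(round(th,2),e,F,round(robot.get_finger_gap(),4),robot.get_clock())
p=np.array(p)
for dz in (.004,.008,.012,.016,.02):
    robot.line_to(p-[0,0,dz],rate=.03); robot.hold(.1)
    F=np.array(robot.get_wrist_force()).round(1); print(dz,robot.get_tcp_pos().round(4),F,round(robot.get_finger_gap(),4))
    if F[2]>38: break
```

```text
0.24 [-0.001  -0.0024 -0.0021] [ 2.2 -5.9 -8. ] 0.0101 67.45
0.12 [-0.0008 -0.0024 -0.0022] [  3.5  -4.5 -10.2] 0.0099 67.9
0.05 [-0.0008 -0.0025 -0.0022] [  2.9  -4.2 -11.2] 0.0098 68.225
0 [-0.0009 -0.0024 -0.0021] [  3.   -5.  -10.3] 0.0105 68.5
0.004 [0.4432 0.1813 0.0887] [-2.6 -5.4 17.5] 0.0104
0.008 [0.4433 0.1818 0.0873] [-9.5 -8.1 46.9] 0.01
```

Run:
```python
from rig import robot
from h import *
t=robot.get_tcp_pos(); robot.line_to([t[0],t[1],lidpose(0,0)[0][2]-.004],rate=.03)
robot.command_gripper(0.04); t=robot.get_tcp_pos(); robot.line_to([t[0],t[1],.2],rate=.15)
# view for bolt
b=box2w(-.165+.024,-.0625); robot.move_ptp([*b[:2],.19],down(np.pi/2+YAW)); print(robot.get_joint_positions().round(2),robot.get_clock(),b)
c=robot.capture("wrist");np.savez("w19.npz",**c);cv2.imwrite("pics/w19.png",c["color"]); print(wproj(c,[*b[:2],.1325]))
c=robot.capture("side");crop(c["color"],270,180,410,300,"d19.png",5)
```

```text
[-0.03  0.47 -0.19  1.98  0.13  0.7   1.22] 71.775 [0.49196647 0.05307345 0.        ]
(np.float64(323.0030705815783), np.float64(264.44271617577624))
```

View pics/w19.png

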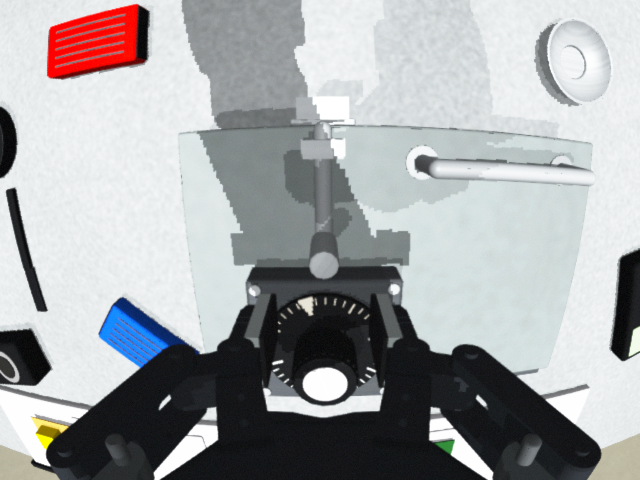

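View pics/d19.png

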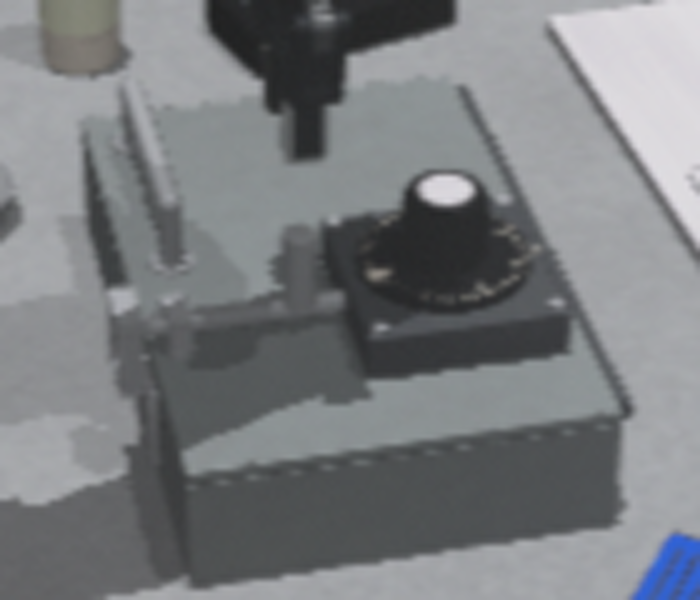

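Run:
```python
from rig import robot
from h import *
b=box2w(-.165+.024,-.0625); f0=np.array(robot.get_wrist_force())
print(robot.line_to([*b[:2],.1025],rate=.1,f_stop=12))
robot.command_gripper(0.005,squeeze=50); print(robot.get_finger_gap())
t=np.array(robot.get_tcp_pos())
print(robot.line_to(t-hx*.032,rate=.04,f_stop=25),((np.array(robot.get_tcp_pos())-t)@hx).round(4),robot.get_finger_gap(),(np.array(robot.get_wrist_force())-f0).round(1),robot.get_clock())
```

```text
False
0.016607690397301925
True -0.0239 0.016429809836448258 [ 1.1 -0.7 -0.5] 73.9167
```

Run:
```python
from rig import robot
from h import *
t=np.array(robot.get_tcp_pos())
print(robot.line_to(t-hx*.006,rate=.03,f_stop=25),((np.array(robot.get_tcp_pos())-t)@hx).round(4),robot.get_finger_gap(),robot.get_wrist_force().round(1))
robot.command_gripper(0.045); t=robot.get_tcp_pos(); print(t); robot.line_to([t[0],t[1],.2],rate=.15)
c=robot.capture("wrist");np.savez("w20.npz",**c);cv2.imwrite("pics/w20.png",c["color"])
print(robot.get_clock())
c=robot.capture("side");crop(c["color"],270,180,410,300,"d20.png",5)
```

```text
False 0.0001 0.016409288428132145 [ 15.9  -1.4 -13.4]
[0.46136824 0.05505348 0.10302465]
75.5833
```

View pics/w20.png

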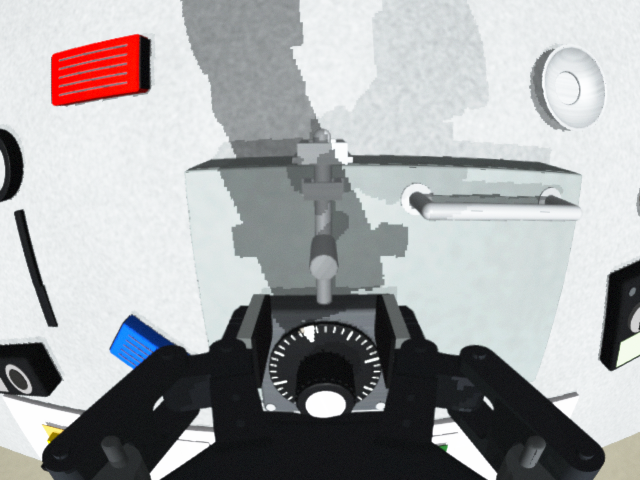

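View pics/d20.png

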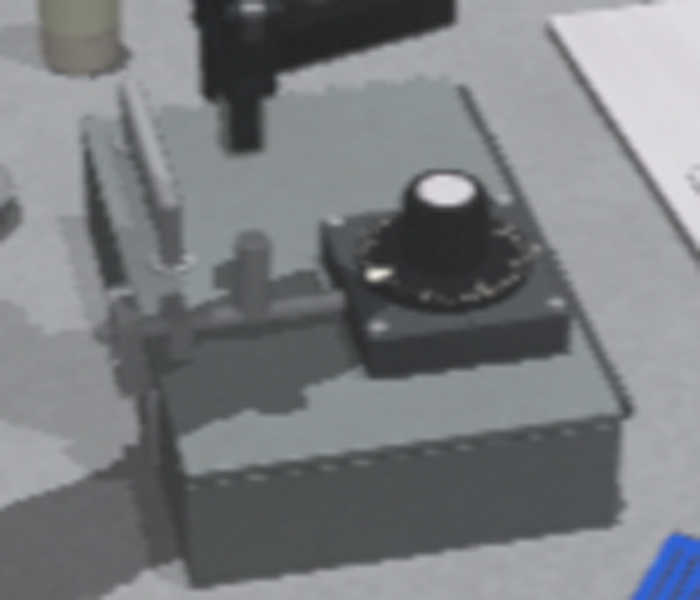

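Run:
```python
from rig import robot
from h import *
c=load("w20"); print(w2box(wplane(c,323,266,.1325)))
robot.move_ptp([*DC,.20],down(1.0)); q=np.array(robot.get_joint_positions()); q[6]=1.2; robot.goto_joints(q)
robot.command_gripper(.07); print(robot.line_to([*DC,.1175],rate=.1,f_stop=15))
robot.command_gripper(0.03,squeeze=40); q=robot.get_joint_positions(); q7(robot,q[6]-2.6)
c=robot.capture("wrist");np.savez("w21.npz",**c); crop(c["color"],200,180,440,360,"w21.png",3.3)
robot.command_gripper(.07); robot.line_to([DC[0],DC[1],.22],rate=.15); 
robot.move_ptp([0.50,0.08,.35],down(1.2))
for n in("side","scene","wrist"):
    c=robot.capture(n);np.savez(n+"22.npz",**c);cv2.imwrite(f"pics/{n}22.png",c["color"])
print(robot.get_clock(),robot.get_wrist_force())
```

```text
[-0.16557718 -0.06274897]
False
q7 -1.407 turned cw 2.6 F [ 4.9  0.1 -4. ] M [ 0.05 -1.   -0.03] tcp [0.5694 0.0518 0.1185] gap 0.0406 t 80.4833
83.725 [-1.90353415 -0.25937019 -0.20797767]
```

View pics/w21.png

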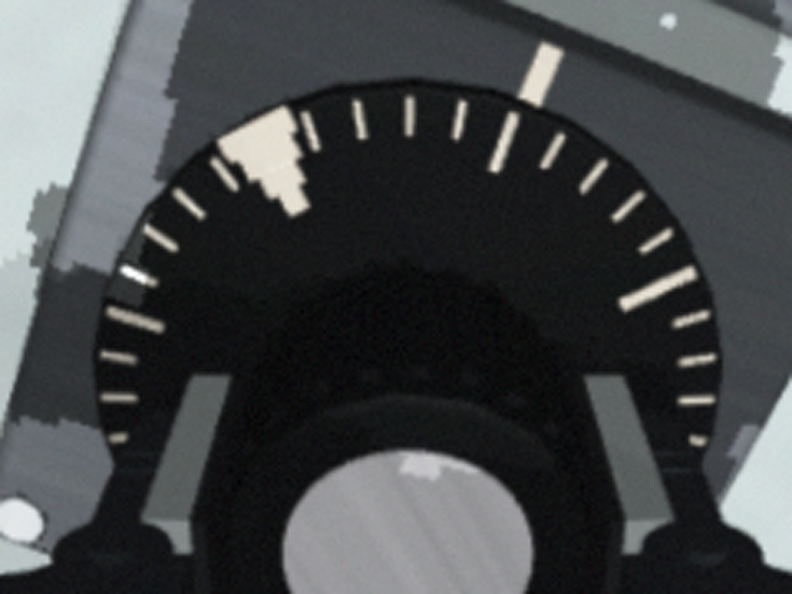

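View pics/wrist22.png

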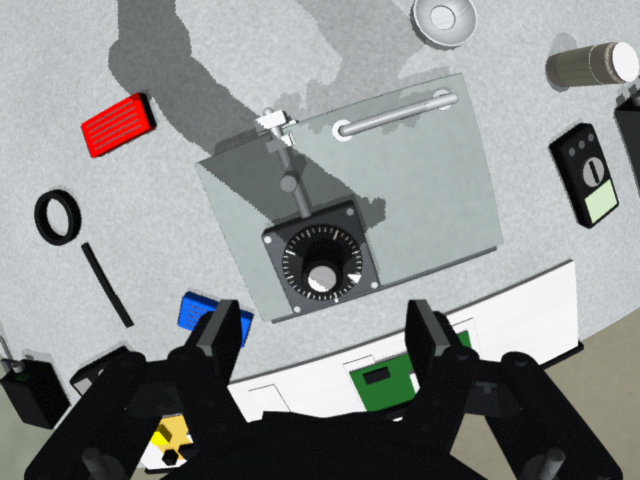

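View pics/side22.png

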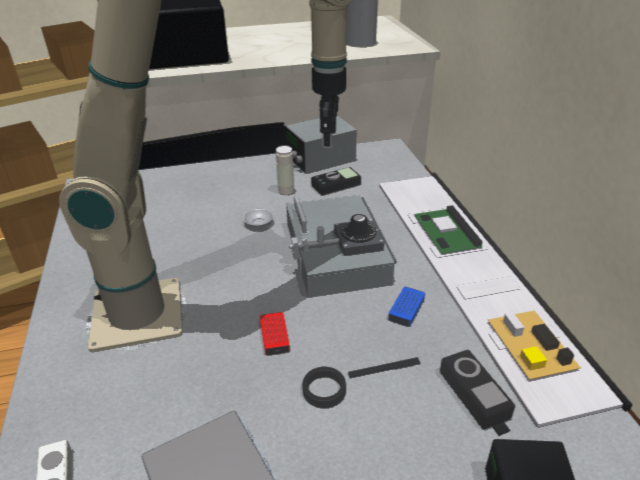

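View pics/scene22.png

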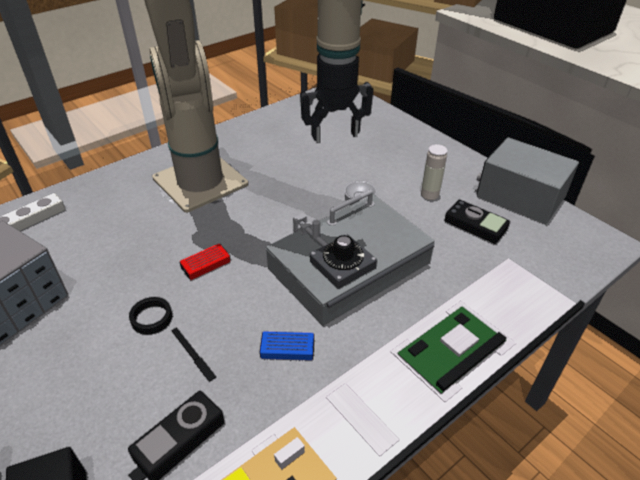

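Run:
```python
from rig import robot
from h import *
for n in("scene","side"):
    a=cloud(load(n+"0"))[...,2];b=cloud(load(n+"22"))[...,2]
    P=cloud(load(n+"0")); B=np.stack(np.vectorize(lambda x,y:tuple(w2box((x,y))))(P[...,0],P[...,1]),-1)
    m=(abs(P[...,2]-.0745)<.006)&(B[...,0]<-.15)&(B[...,0]>-.21)&(B[...,1]>.02)&(B[...,1]<.15)
    print(n,m.sum(),np.median(a[m]),np.median(b[m]))
robot.finish_job(); print(robot.get_clock())
```

```text
scene 782 0.07554796208869463 0.07565296596265236
side 418 0.07487133868640722 0.07470785316311207
the job is handed in; nothing more can be done
the job is handed in; nothing more can be done
```

The one recording drive on the bench is locked in the strongbox, and I handed the job in at about 84 s of the 210 s allowed.

- **Dialling:** I turned clockwise to 28 on its second pass, counter-clockwise to 32 on its second pass, then clockwise to 22. At each stop the wrist camera put the dial within about 0.02 rad of the mark. The bolt then drew back its full 24 mm.
- **Lid opening:** I opened the lid to about 1.66 rad. My first pull used a wrong sign in the arc, which put about 45 N on the wrist briefly before I corrected it.
- **Drive:** Only one aluminium drive was visible in any camera view; the blue and red look-alikes were left alone. It was knocked a few centimetres aside mid-run. I measured its new position and laid it flat in the box.
- **Closing:** I pressed the lid down at the handle with about 47 N (wrist reading). The bolt then went home, with the knob back at its starting position.
- **Locking:** I turned the dial about 2.6 rad clockwise, leaving it near 5.

In the last pictures the lid's height matched the start to 0.2 mm in both fixed views. I saw no change in the other things on the bench, and the gripper was clear of everything. No last check failed or disagreed.

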